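# Set the labelling jig to a jar and lock its stop

## Robot

A 6-joint arm with a two-finger parallel gripper is mounted at the origin on a cart in front of the work surface, level with it; the furniture and walls round the work are solid. World frame = base frame: x ahead of the robot, y to its left, z up, the work surface at z = 0. Lengths are in m, angles in degrees, forces in N, time in s.
With the tool pointing down it reaches from about 0.425 to 0.95 m from the base axis. Payload 3.5 kg.
Tool frame: the origin (TCP) lies midway between the tips of the shut fingers; the grasp point (between the pads) lies 19 mm behind it (manip.grasp_offset is the distance from the TCP to the grasp point, in m); x points along the fingers, y is the direction in which the jaws open and shut, and the axes are right-handed (so a half turn about x gives the same grasp; the last joint's range is limited). The gripper opens to 85 mm and grips with 20 to 120 N. Pads are 22 mm wide; open, the fingers measure 114 mm over their backs; the gripper's body (76 mm by 85 mm) begins 54 mm behind the grasp point. The pads swing forward as they close: fully open they stand 13 mm farther back than shut.
Start: joints at [-78.037, 16.404, 90.338, -0, 73.258, -8.594], TCP at [0.237, -0.632, 0.203] pointing down, gripper open.
Joint ranges: [-158.93, 158.93], [-51.34, 127.21], [12.03, 142.37], [-87.48, 267.48], [13.55, 161.25], [-162.69, 162.69]. Speed limits (degrees/s): [159.86, 159.86, 180, 180, 180, 180].

## Interface

Orientations are given as a 3x3 rotation matrix whose columns are the frame's x, y, z axes.
In Python, from bench import observe, viewer, manip gives the robot as it stands.
- The arm moves only by the tool play_rows, never from a script. Its argument "increments" is text: rows parted by semicolons, each of 7 numbers parted by spaces: the turn, a rotation vector about the tool's x, y, z in rad, then the shift along the tool's x, y, z in mm, then the finger opening in mm, from 0 to 85.4. A call has 1 to 5 rows; each row is the pose to reach, as a shift and turn from the pose commanded when the call began, along the tool's axes at that moment; what a row does not reach only later rows make up. A row lasts 1/12 s, in which the tool goes at most 41.7 mm and 7.16 degrees, less where a joint would pass 70% of its speed; a pose out of reach is approached as far as the arm can. A call with a gripper value outside its range is refused whole. The fingers move at their own pace and stop on an object; the grip force is fixed at half the most. Time passes only in rows, so rows that repeat a pose let the fingers close. It gives the time, the measured TCP pose, the force and the opening at its end, in the units of the state.
- observe(): the state, without advancing time (a new reading comes with each control period).
- viewer.snapshot(name): name is "scene" or "top" or "wrist"; returns a dict with "pixels" (384x512x3 uint8, red, green, blue), "fx", "fy", "cx", "cy" (pixels), "cam_to_world" (4x4, takes a point from camera to world coordinates); the wrist camera has in their place "hand_eye" (4x4, takes a point from camera to tool coordinates, whose origin is the TCP and whose axes are the tool frame's). Camera axes: x right, y up, looking along -z (the intrinsics and any distortion apply to the point x, -y, -z); pixel columns grow to the right and rows downward; lengths in m; the calibration is good to about 2 mm. A picture is of the moment at which its call begins: read the wrist's pose just before it. There is no depth.
- manip.finish_job(): hands the job in, once; it reports no verdict.
The state is a dict: "t": time; "joint_positions": joint angles; "qd": joint speeds; "joint_torque": joint torques, N m; "tool_pos": TCP position; "ee_rot": TCP orientation; "force": force on the tool from outside, world axes, zero at the start; "ft_torque": the same for the moment, N m; "width": finger opening in m.
Only numpy, scipy, OpenCV 4.12 (cv2) and the standard library are available. Lean on these libraries where they do the work, as an engineer would, in place of code of your own. Each camera call takes 0.05 s, during which the arm holds its last target.

## Task

Set up the labelling jig for the jar that stands in it: push the sliding stop up until the jar sits snug between it and the V-shaped end block, then run the loose wing nut down clockwise (seen from above) with repeated fingertip strokes on its wings until it is tight, so that the stop is clamped there. Use light fingertip pushes from the side only: do not take the nut or the jar between the fingers, lift nothing, keep the jar upright and leave the things round the jig where they are. Finish clear of everything.

Things in the scene. Friction and masses are not known exactly. Their poses are not given: they have to be found in the camera images.
- jig: Labelling jig fixed to the table: plywood board 84 x 230 x 18 mm with a flush T-track along its middle. Origin: centre of the underside. Its y axis runs along the board from the sliding stop to the V-shaped end block (at +y, 60 mm tall above the board); x across, z up. Just behind it stand a fixed closed clip-top jar 135 mm tall and, to the left, a dial scale 218 mm tall: keep the gripper clear of them.
- jar_seat (a point): Point on the board's top (18 mm over the table) where the jar's centre stands when the jar sits fully in the V of the end block: 68.4 mm from the board's centre along jig y. Axes as the jig's. The V touches the jar on two sides.
- jar_mid (a point): Centre (half-way up) of the loose preserve jar with a pale yellow screw lid standing on the jig, 60 mm diameter, 92 mm tall, 0.29 kg. It starts 6 to 14 mm short of the seat, between V block and stop.
- stop (a joint): Slide of the wooden stop along jig +y, in m: 0 = drawn fully back, grows towards the jar; 0.045 = snug with the jar seated in the V (there it meets firm resistance). While the wing nut is loose the stop slides against about 4 N of friction and stays where it is left; pushing the jar along adds 1 to 3 N. Once the nut is tight it is clamped.
- stop_back (a point): Point on the back of the stop's upright plate (the face towards the wing nut, looking to jig -y), at mid-width, 93 mm above the board. The plate is 66 mm wide, 10 mm thick, its top 108 mm above the board; a 3 mm rubber pad on its front touches the jar, 13 mm ahead of this face. Behind it the stop is a block 60 mm wide and 50 mm tall that runs back to 72 mm behind this face and carries the wing nut.
- nut_axis (a point): Point on the wing nut's upright axis, half-way up its wings. The axis stands on the stop's block, 42 mm behind the back face of the upright plate, and travels with the stop. Two wings 180 degrees apart, each 5 mm thick, reaching from the hub (12 mm radius) to 36 mm radius; their lower edge is 12 mm below this point and 12 mm above the block, their upper edge 12 mm above this point. The stud's end stays below the wings' upper edge.
- wing_tip (a point): Outer end of one of the two wings, 36 mm from the nut's axis, half-way up the wing; it turns with the nut. The other wing is opposite.
- wing_nut (a joint): Angle of the wing nut in rad, growing clockwise seen from above (tightening). It starts loose between 0 and 2.2, turns freely against about 0.05 N m (2 N at a wing), starts to clamp at 7.2 and comes to a firm stop at 8.3, fully tight; it stays where it is left.
- t_bolt: The bolt under the wing nut: its stud shows in the nut, its head rides hidden inside the T-track. It does not turn; the nut draws it up 0.95 mm per rad, until the head presses up against the track's lips and clamps the stop.
- t_track: Aluminium T-track let into the board, 24 mm wide, slot 10 mm wide, fixed. Origin as the jig's.
- honey_jar: Bystander: jar of the same kind as the one in the jig, 60 mm diameter, 92 mm tall, standing behind the jig.
- amber_jar: Bystander: jar with grey lid, 70 mm diameter, 86 mm tall, behind the jig.
- calculator: Bystander: pocket calculator, 68 x 115 x 13 mm, to the left.
- marker: Bystander: marker pen lying down, 17 mm thick, 125 mm long, to the left of the jig.
- clothes_peg: Bystander: wooden peg 13 x 72 x 10 mm behind the jig.
Things that resemble listed ones, but are neither listed nor needed, are in the scene too. Leave any black look-alike of the part that bears jar_mid alone.

How it is judged:
By the outcome, as a careful person would: the job done as asked, in the order asked, and still so for the second after the job is handed in, with the robot touching nothing.
It also fails if it takes over 61 s, if anything falls off the work surface, if the arm or the gripper's body presses on something with over 40 N, if the wrist force passes 120 N, or if a joint passes its speed limit or range.

## Working session

There is one attempt and no reset: what is moved stays moved. The work goes in short steps, Python scripts to look and compute and a tool call to move; the robot and the scene stay as the last step left them, time stands still between calls to the robot, and variables do not carry over. Pictures are saved under pics/ and viewed, and the job is handed in when it is done.

Besides the shell and the picture viewer there is one more tool, called after "Call:" as name(argument=value, ...) on one line, values as JSON. play_rows: Moves the arm, as the interface text tells. Its arguments: {"type":"object","properties":{"increments":{"type":"string"}},"required":["increments"]}

```bash
ls; mkdir -p pics; python3 - <<'E'
from bench import observe, viewer, manip
import cv2,numpy as np
s=observe(); print(s)
for n in ["scene","top","wrist"]:
    d=viewer.snapshot(n); cv2.imwrite(f"pics/{n}0.png",cv2.cvtColor(d["pixels"],cv2.COLOR_RGB2BGR))
    print(n,{k:np.round(v,4).tolist() for k,v in d.items() if k!="pixels"})
E
```

```text
pics
{'t': 0.0, 'joint_positions': array([-7.80391085e+01,  1.64550922e+01,  9.04236698e+01,  2.34965805e-03,
        7.32574662e+01, -8.59383293e+00]), 'qd': array([-0.00444747, -0.09937574, -0.05387435, -0.05349184,  0.15407135,
       -0.00225769]), 'joint_torque': array([-6.98528329e-04, -4.05982018e+01, -2.92622942e+01, -2.73976175e-04,
        5.99983789e-03, -2.50617127e-06]), 'tool_pos': array([ 0.23688609, -0.63129569,  0.20201988]), 'ee_rot': array([[-4.54330824e-04,  3.51090219e-01, -9.36341525e-01],
       [ 2.33414648e-03, -9.36338699e-01, -3.51090291e-01],
       [-9.99997173e-01, -2.34506942e-03, -3.94088465e-04]]), 'force': array([0.1382491 , 0.58987552, 0.17077959]), 'ft_torque': array([0.03510171, 0.00013071, 0.00106415]), 'width': 0.08538902207652135}
scene {'fx': 420.1202, 'fy': 420.1202, 'cx': 255.6324, 'cy': 188.1101, 'cam_to_world': [[-0.9494, 0.1827, -0.2554, 0.355], [-0.314, -0.5666, 0.7618, 0.9077], [-0.0055, 0.8035, 0.5953, 0.7352], [0.0, 0.0, 0.0, 1.0]]}
top {'fx': 481.3434, 'fy': 481.3434, 'cx': 249.9878, 'cy': 188.7385, 'cam_to_world': [[-0.0153, 0.9775, -0.2105, 0.3964], [-0.9999, -0.0144, 0.0058, 0.082], [0.0027, 0.2106, 0.9776, 1.2712], [0.0, 0.0, 0.0, 1.0]]}
wrist {'fx': 345.7764, 'fy': 345.7764, 'cx': 254.9328, 'cy': 192.0679, 'hand_eye': [[-0.0001, 0.2658, -0.964, -0.1705], [1.0, -0.001, -0.0004, -0.0003], [-0.0011, -0.964, -0.2658, -0.0678], [0.0, 0.0, 0.0, 1.0]]}
```

View pics/scene0.png

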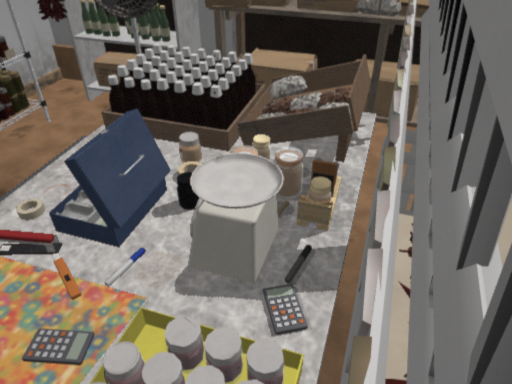

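View pics/top0.png

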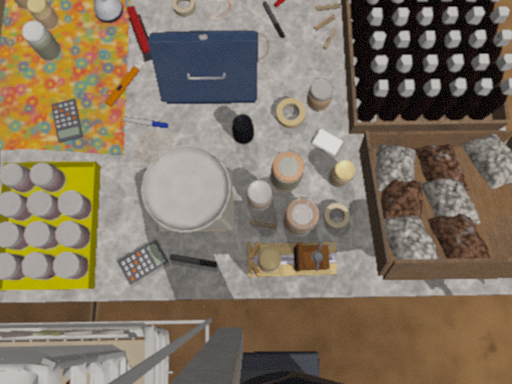

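```bash
python3 - <<'E'
import cv2
t=cv2.imread("pics/top0.png"); s=cv2.imread("pics/scene0.png")
cv2.imwrite("pics/t0z.png",cv2.resize(t[230:290,235:350],None,fx=6.5,fy=6.5,interpolation=cv2.INTER_CUBIC))
cv2.imwrite("pics/s0z.png",cv2.resize(s[130:240,270:370],None,fx=5.4,fy=5.4,interpolation=cv2.INTER_CUBIC))
E
```

```text
(no output)
```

View pics/t0z.png

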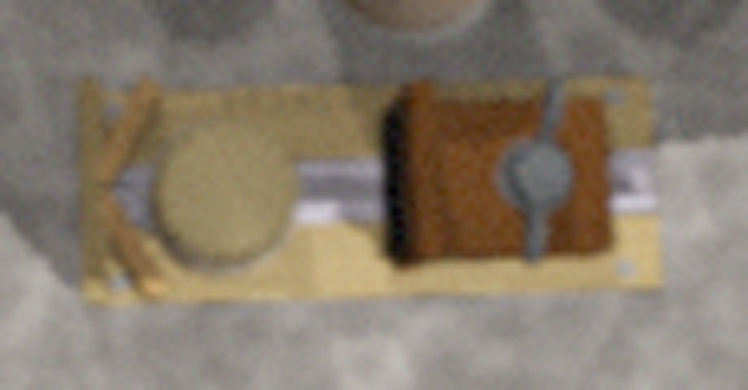

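View pics/s0z.png

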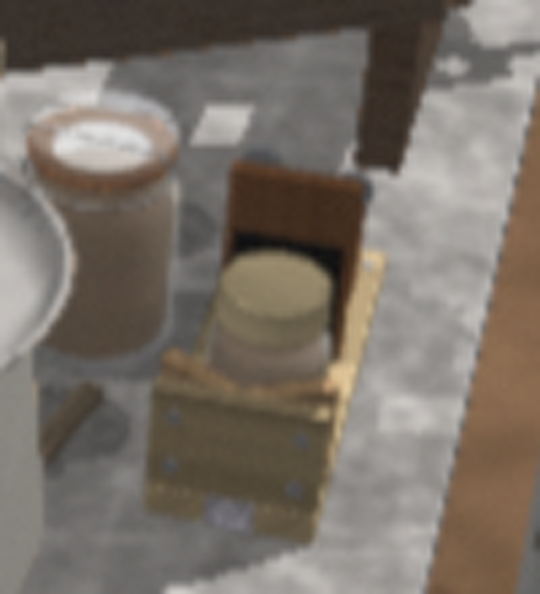

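View pics/wrist0.png

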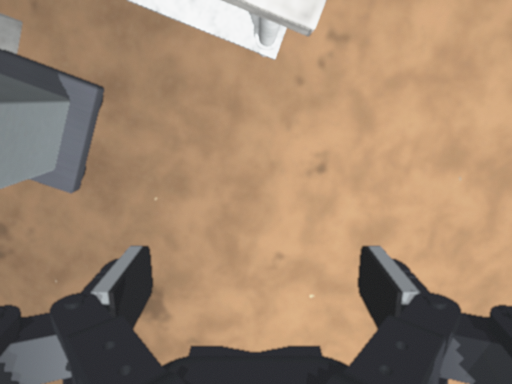

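```bash
cat > h.py <<'E'
from bench import observe, viewer, manip
import cv2,numpy as np
def ray(d,u,v,T=None):
    T=d["cam_to_world"] if T is None else T
    r=np.array([(u-d["cx"])/d["fx"],-(v-d["cy"])/d["fy"],-1.0])
    return T[:3,3],T[:3,:3]@r
def onz(d,u,v,z,T=None):
    o,r=ray(d,u,v,T); return o+r*(z-o[2])/r[2]
def wristT(d,s):
    T=np.eye(4);T[:3,:3]=s["ee_rot"];T[:3,3]=s["tool_pos"]; return T@d["hand_eye"]
def snap(n,f):
    s=observe(); d=viewer.snapshot(n); cv2.imwrite(f"pics/{f}.png",cv2.cvtColor(d["pixels"],cv2.COLOR_RGB2BGR)); return s,d
E
python3 - <<'E'
from h import *
s,d=snap("top","top1")
z=lambda u,v:(u/6.5+235-.5+.5/6.5,v/6.5+230-.5+.5/6.5)
for n,u,v,h in [("BR top",650,80,.018),("BR bot",662,287,.018),("BL bot",83,300,.018),("BLtop block",82,78,.078),("hub",540,172,.018+.05+.024),("wingA",556,88,.092),("wingB",535,258,.092),("plate top R top",420,88,.126),("plate bot R",435,262,.126),("lid",226,192,.11),("blk right top",605,100,.068),("blk right bot",612,255,.068)]:
    print(n,np.round(onz(d,*z(u,v),h)*1000,1))
for n,u,v,h in [("clipjar",302,215,.135),("clip2",287,168,.135),("scale",187,188,.218),("scale r edge",231,188,.21),("honey",260,193,.092),("peg",262,223,.01),("marker",195,261,.01)]:
    print(n,np.round(onz(d,u,v,h)*1000,1))
E
```

```text
BR top [ 521.6 -143.5   18. ]
BR bot [ 439.9 -143.9   18. ]
BL bot [438.3  84.8  18. ]
BLtop block [519.6  83.8  78. ]
hub [480.4 -87.1  92. ]
wingA [511.7 -94.6  92. ]
wingB [448.6 -83.9  92. ]
plate top R top [509.1 -39.8 126. ]
plate bot R [446.3 -42.9 126. ]
lid [473.5  31.4 110. ]
blk right top [ 509.2 -116.8   68. ]
blk right bot [ 450.4 -116.5   68. ]
clipjar [575.1 -48.  135. ]
clip2 [691.5 -15.8 135. ]
scale [627.  216.6 218. ]
scale r edge [627.3 118.5 210. ]
honey [639.1  50.1  92. ]
peg [575.   44.2  10. ]
marker [478.3 220.1  10. ]
```

```bash
cat >> h.py <<'E'
from scipy.spatial.transform import Rotation as Ro
Rt=np.array([[0,1,0],[0,0,-1],[-1,0,0.]])
def plan(p,f=1,P=None,R=None):
    s=observe(); P=s["tool_pos"] if P is None else P; R=s["ee_rot"] if R is None else R
    rv=Ro.from_matrix(R.T@Rt).as_rotvec(); 
    print("rotvec",np.round(rv,4),"shift",np.round(R.T@(np.array(p)-P)*1000,1))
E
python3 - <<'E'
from h import *
plan((.237,-.632,.32)); plan((.36,-.48,.32)); plan((.48,-.26,.32)); plan((.48,-.08,.32))
E
```

```text
rotvec [-1.212e+00 -1.100e-03  1.200e-03] shift [-1.175e+02  3.000e-01  1.000e-01]
rotvec [-1.212e+00 -1.100e-03  1.200e-03] shift [-117.3  -98.9 -168.4]
rotvec [-1.212e+00 -1.100e-03  1.200e-03] shift [-117.  -262.7 -358. ]
rotvec [-1.212e+00 -1.100e-03  1.200e-03] shift [-116.7 -431.3 -421.2]
```

Call:
play_rows(increments="-0.12 0 0 -36 0 0 0; -0.24 0 0 -70 -10 -17 0; -0.36 0 0 -98 -28 -42 0; -0.48 0 0 -117 -45 -72 0; -0.6 0 0 -117 -62 -105 0")

```text
t: 0.62
tool_pos: [0.3143, -0.5383, 0.3271]
ee_rot: [[0.004, 0.821, -0.571], [-0.01, -0.571, -0.821], [-1.0, 0.008, 0.006]]
force: [1.1, -0.5, 0.5]
width: 0.0255
```

```bash
python3 - <<'E'
from h import *
plan((.40,-.41,.32)); plan((.48,-.26,.32)); plan((.48,-.08,.32))
E
```

```text
rotvec [-0.608   0.0083 -0.0064] shift [   6.1   -3.1 -154.3]
rotvec [-0.608   0.0083 -0.0064] shift [   5.   -23.1 -323.1]
rotvec [-0.608   0.0083 -0.0064] shift [   3.2 -125.9 -470.9]
```

Call:
play_rows(increments="-0.12 0 0 0 0 -35 0; -0.24 0 0 0 0 -75 0; -0.36 0 0 0 -5 -116 0; -0.48 0 0 0 -10 -157 0; -0.608 0.008 -0.006 0 -15 -198 0")

```text
t: 1.03
tool_pos: [0.4155, -0.3643, 0.3203]
ee_rot: [[-0.003, 1.0, -0.002], [0.009, -0.002, -1.0], [-1.0, -0.003, -0.009]]
force: [1.6, -0.3, 0.4]
width: -0.0001
```

```bash
python3 - <<'E'
from h import *
plan((.48,-.18,.32));plan((.48,-.09,.32))
E
```

```text
rotvec [-0.0016 -0.0094  0.0032] shift [   1.8   64.2 -184.4]
rotvec [-0.0016 -0.0094  0.0032] shift [   2.7   64.  -274.4]
```

Call:
play_rows(increments="0 0 0 0 14 -38 0; 0 0 0 0 28 -78 0; 0 0 0 0 42 -118 0; 0 0 0 0 54 -155 0; 0 0 0 0 60 -185 0")

```text
t: 1.45
tool_pos: [0.477, -0.1789, 0.3218]
ee_rot: [[-0.003, 1.0, -0.006], [0.01, -0.006, -1.0], [-1.0, -0.003, -0.01]]
force: [-0.9, -0.2, 0.6]
width: -0.0001
```

```bash
python3 - <<'E'
from h import *
s,d=snap("wrist","w1"); print(s["tool_pos"],s["force"])
plan((.48,-.18,.32))
cv2.imwrite("pics/w1z.png",cv2.resize(cv2.imread("pics/w1.png"),(800,600)))
E
```

```text
[ 0.47699504 -0.17894451  0.32184724] [-0.89774071 -0.18993441  0.60366159]
rotvec [-0.002  -0.0132  0.0017] shift [2.1 2.5 5.1]
```

View pics/w1z.png

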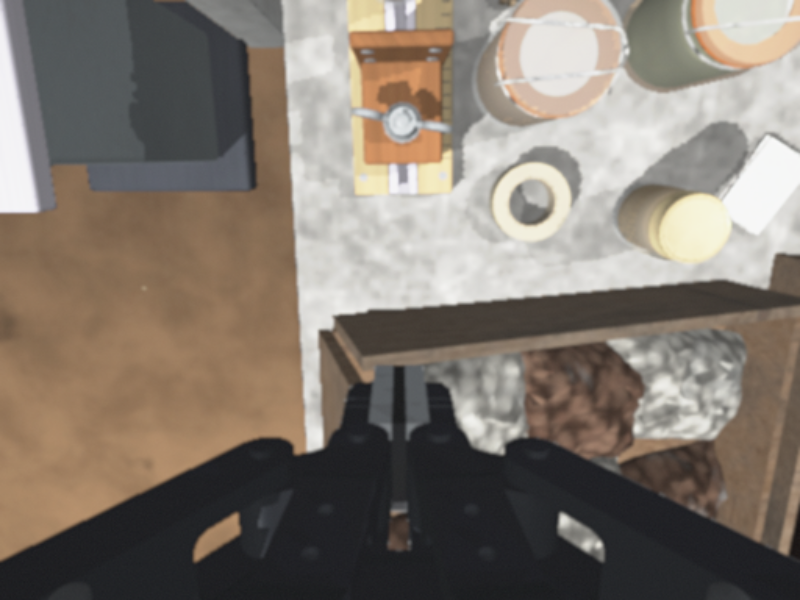

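```bash
python3 - <<'E'
from h import *
s=observe(); d=viewer.snapshot("wrist"); T=wristT(d,s); k=512/800
for n,u,v,h in [("hub",402,121,.104),("wingL",352,113,.098),("wingR",448,128,.098),("plateL backtop",350,47,.126),("plateR",452,47,.126),("BR L",356,193,.018),("BR R",452,193,.018),("blk L",365,161,.068),("blkR",439,163,.068),("tape",532,202,.02),("clipjar",562,55,.135),("clip L",496,70,.12)]:
    print(n,np.round(onz(d,u*k,v*k,h,T)*1000,1))
E
```

```text
hub [480.3 -84.4 104. ]
wingL [445.7 -78.7  98. ]
wingR [512.5 -88.7  98. ]
plateL backtop [447.6 -41.7 126. ]
plateR [511.5 -41.8 126. ]
BR L [ 441.1 -138.1   18. ]
BR R [ 524.1 -138.2   18. ]
blk L [ 452.3 -111.1   68. ]
blkR [ 508.8 -112.6   68. ]
tape [ 593.3 -145.8   20. ]
clipjar [578.2 -48.  135. ]
clip L [540.7 -54.3 120. ]
```

Call:
play_rows(increments="0 0 0 5 1 -35 0; 0 0 0 30 2 -70 0; 0 -0.006 0 65 3 -100 0; 0 -0.012 0 105 3 -118 0; 0 -0.012 0 140 3 -118 0")

```text
t: 1.97
tool_pos: [0.4806, -0.0609, 0.1836]
ee_rot: [[0.001, 1.0, -0.005], [-0.004, -0.005, -1.0], [-1.0, 0.001, 0.004]]
force: [-1.1, 0.2, -0.2]
width: -0.0001
```

Call:
play_rows(increments="0 0 0 10 0 0 0; 0 0 0 10 0 0 0")

```text
t: 2.13
tool_pos: [0.4771, -0.0622, 0.1695]
ee_rot: [[-0.012, 1.0, -0.007], [-0.0, -0.007, -1.0], [-1.0, -0.012, 0.001]]
force: [0.6, -0.9, 0.7]
width: -0.0001
```

```bash
python3 - <<'E'
from h import *
plan((.48,-.062,.112)); print(observe()["force"])
E
```

```text
rotvec [-0.0072  0.0005  0.0115] shift [57.4  3.6 -0.3]
[ 0.55710183 -0.93006367  0.67591925]
```

Call:
play_rows(increments="0 0 0.006 18 1 0 0; 0 0 0.011 36 3 0 0; 0 0 0.011 54 3 0 0; 0 0 0.011 56 3 0 0")

```text
t: 2.47
tool_pos: [0.4826, -0.0642, 0.1172]
ee_rot: [[0.006, 1.0, -0.009], [-0.003, -0.009, -1.0], [-1.0, 0.006, 0.003]]
force: [-0.1, 0.2, 0.2]
width: -0.0002
```

```bash
python3 - <<'E'
from h import *
plan((.48,-.062,.112)); print(observe()["force"])
s,d=snap("wrist","w2");cv2.imwrite("pics/w2z.png",cv2.resize(cv2.imread("pics/w2.png"),(800,600)))
E
```

```text
rotvec [-0.0091  0.0029 -0.0064] shift [ 5.2 -2.6 -2.1]
[-0.09627303  0.16390232  0.19877461]
```

View pics/w2z.png

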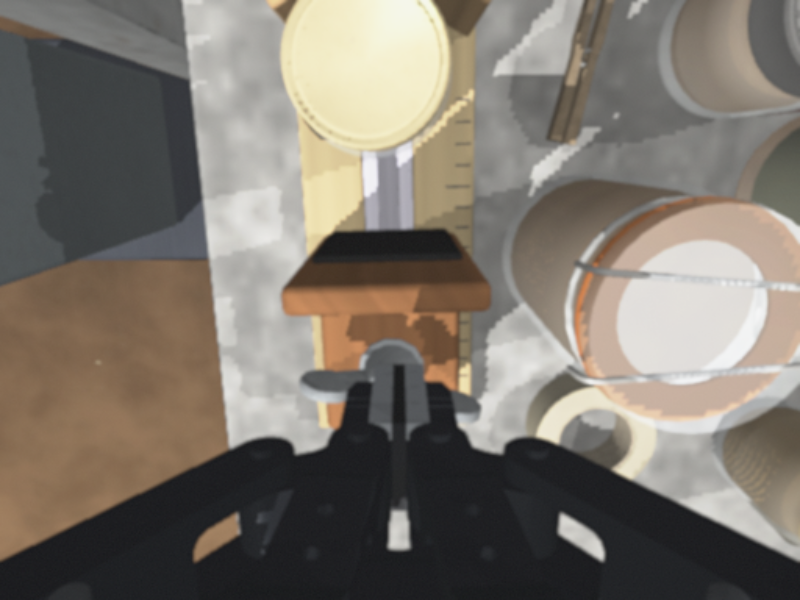

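```bash
python3 - <<'E'
from h import *
s=observe(); d=viewer.snapshot("wrist"); T=wristT(d,s); k=.64
for n,u,v,h in [("plate back top",390,312,.126),("pl L",285,305,.126),("pl R",490,305,.126),("lid",366,65,.11),("hubtop front",392,341,.1),("clip L",568,310,.125),("clip foot",515,255,.05),("tip",398,365,.117),("knuck",345,390,.13),("link",262,445,.15)]:
    print(n,np.round(onz(d,u*k,v*k,h,T)*1000,1))
E
```

```text
plate back top [480.9 -45.  126. ]
pl L [448.1 -42.3 126. ]
pl R [512.2 -43.  126. ]
lid [474.3  29.  110. ]
hubtop front [481.2 -64.1 100. ]
clip L [537.2 -45.2 125. ]
clip foot [536.4 -41.9  50. ]
tip [483.3 -66.6 117. ]
knuck [466.3 -69.6 130. ]
link [444.  -77.1 150. ]
```

Call:
play_rows(increments="0 0 0 5 -1 0 0; 0 0 0 5 -2 -4 0; 0 0 0 5 -2 -8 0; 0 0 0 5 -2 -12 0; 0 0 0 5 -2 -16 0")

```text
t: 2.98
tool_pos: [0.4811, -0.0464, 0.113]
ee_rot: [[0.009, 1.0, -0.007], [-0.003, -0.007, -1.0], [-1.0, 0.009, 0.003]]
force: [-0.8, -0.1, 0.4]
width: 0.0002
```

Call:
play_rows(increments="0 0 0 0 0 -4 0; 0 0 0 0 0 -8 0; 0 0 0 0 0 -12 0; 0 0 0 0 0 -15 0; 0 0 0 0 0 -15 0")

```text
t: 3.4
tool_pos: [0.4808, -0.0312, 0.1122]
ee_rot: [[0.008, 1.0, -0.007], [-0.003, -0.007, -1.0], [-1.0, 0.008, 0.003]]
force: [-0.3, 0.1, 0.1]
width: 0.0002
```

```bash
python3 - <<'E'
from h import *
s,d=snap("wrist","w3");cv2.imwrite("pics/w3z.png",cv2.resize(cv2.imread("pics/w3.png"),(800,600)))
s,d=snap("top","t3");cv2.imwrite("pics/t3z.png",cv2.resize(cv2.imread("pics/t3.png")[220:300,235:350],None,fx=6.5,fy=6.5))
s,d=snap("scene","s3");cv2.imwrite("pics/s3z.png",cv2.resize(cv2.imread("pics/s3.png")[110:240,270:370],None,fx=4.5,fy=4.5))
E
```

```text
(no output)
```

View pics/w3z.png

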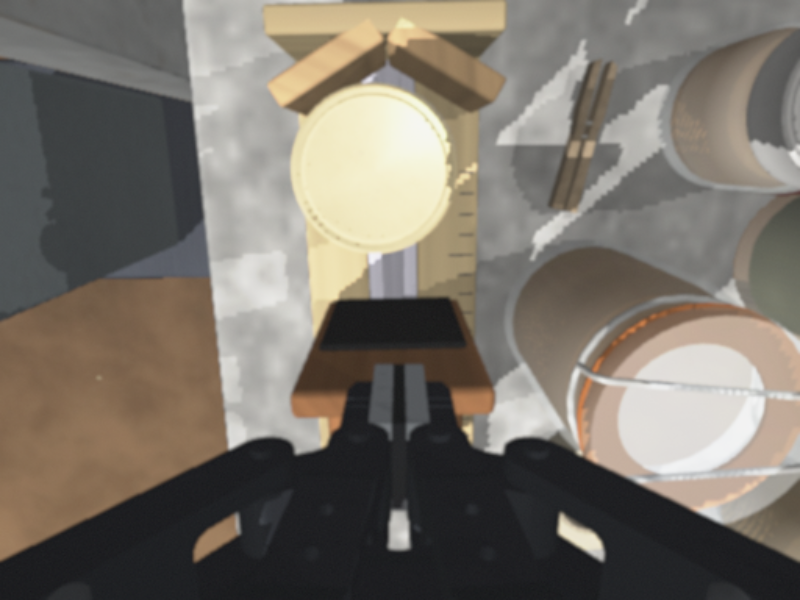

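View pics/s3z.png

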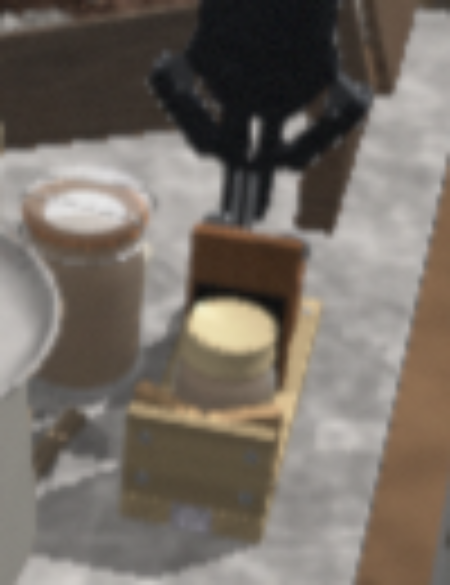

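```bash
python3 - <<'E'
from h import *
s=observe(); print(s["tool_pos"],s["force"]); d=viewer.snapshot("wrist"); T=wristT(d,s); k=.64
for n,u,v,h in [("plate back top L",296,412,.126),("pl R",492,410,.126),("front top L",303,388,.126),("front top R",487,388,.126),("tip",398,365,.112),("lid",372,168,.11)]:
    print(n,np.round(onz(d,u*k,v*k,h,T)*1000,1))
# project TCP into scene/top/wrist
def proj(d,p,T):
    q=np.linalg.inv(T)@np.r_[p,1]; return d["cx"]+d["fx"]*q[0]/-q[2], d["cy"]-d["fy"]*q[1]/-q[2]
print("wrist TCP px",np.array(proj(d,s["tool_pos"],T))/k)
d=viewer.snapshot("scene"); print("scene TCP",proj(d,s["tool_pos"],d["cam_to_world"]))
print("s zoom", [( (np.array(proj(d,p,d["cam_to_world"]))-[270,110])*4.5) for p in [s["tool_pos"],(.448,-.035,.126),(.512,-.035,.126)]])
d=viewer.snapshot("top"); print("top z", [( (np.array(proj(d,p,d["cam_to_world"]))-[235,220])*6.5) for p in [s["tool_pos"],(.448,-.043,.126),(.512,-.043,.126)]])
E
```

```text
[ 0.48093144 -0.03186516  0.11225132] [ 0.54072631  0.40772012 -0.01658456]
plate back top L [448.5 -44.  126. ]
pl R [511.1 -43.9 126. ]
front top L [451.2 -35.7 126. ]
front top R [509.2 -36.3 126. ]
tip [481.2 -34.  112. ]
lid [473.6  30.9 110. ]
wrist TCP px [397.18123635 359.43135153]
scene TCP (np.float64(322.82747305570405), np.float64(167.53442566947302))
s zoom [array([237.72362875, 258.90491551]), array([296.67766516, 246.06518851]), array([188.93139119, 227.88134297])]
top z [array([394.81620868, 230.99612804]), array([432.4450824 , 319.38144658]), array([425.82879359, 142.22343362])]
```

View pics/t3z.png

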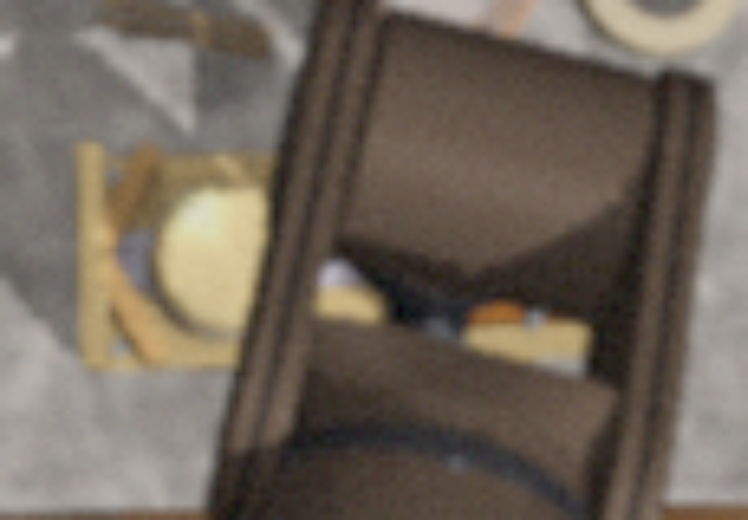

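```bash
python3 - <<'E'
from h import *
def proj(d,p,T):
    q=np.linalg.inv(T)@np.r_[p,1]; return d["cx"]+d["fx"]*q[0]/-q[2], d["cy"]-d["fy"]*q[1]/-q[2]
s,d=snap("scene","s4")
im=cv2.imread("pics/s4.png")[120:190,290:355]
im=cv2.resize(im,None,fx=8.5,fy=8.5,interpolation=cv2.INTER_CUBIC)
for p,c in [((.481,-.032,.112),(0,0,255)),((.481,-.021,.112),(0,255,0)),((.481,-.043,.126),(255,0,0)),((.448,-.033,.126),(255,255,0)),((.512,-.033,.126),(255,255,0)),((.481,-.032,.130),(255,0,255))]:
    u=(np.array(proj(d,p,d["cam_to_world"]))-[290,120]+.5)*8.5
    cv2.circle(im,tuple(int(x) for x in u),4,c,-1)
cv2.imwrite("pics/s4z.png",im)
E
```

```text
(no output)
```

View pics/s4z.png

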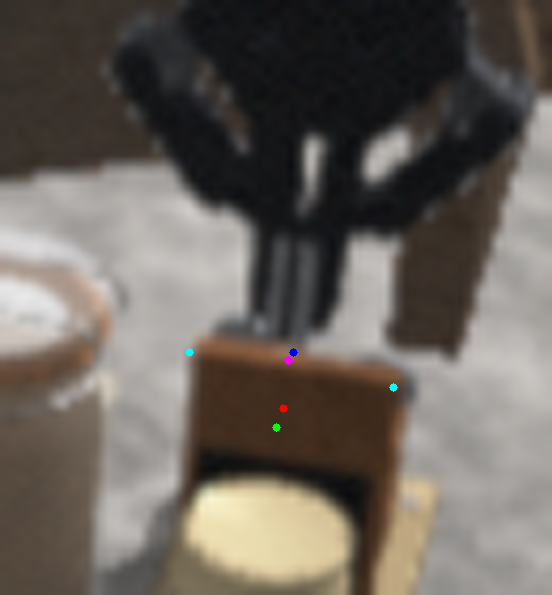

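Call:
play_rows(increments="0 0 0 -2 -1 14 0; 0 0 0 -2 -1 26 0; 0 0 0 -2 -1 27 0; 0 0 0 10 -1 27 0; 0 0 0 22 -1 27 0")

```text
t: 4.17
tool_pos: [0.4808, -0.0596, 0.0909]
ee_rot: [[0.01, 1.0, -0.009], [-0.004, -0.009, -1.0], [-1.0, 0.01, 0.004]]
force: [0.2, 0.9, 0.5]
width: -0.0001
```

```bash
python3 - <<'E'
from h import *
s,d=snap("wrist","w5");cv2.imwrite("pics/w5z.png",cv2.resize(cv2.imread("pics/w5.png"),(800,600)))
print(s["tool_pos"],s["force"])
s,d=snap("scene","s5");cv2.imwrite("pics/s5z.png",cv2.resize(cv2.imread("pics/s5.png")[120:190,290:355],None,fx=8.5,fy=8.5,interpolation=cv2.INTER_CUBIC))
E
```

```text
[ 0.48078082 -0.05961136  0.09093857] [0.20564443 0.94156402 0.46512902]
```

View pics/w5z.png

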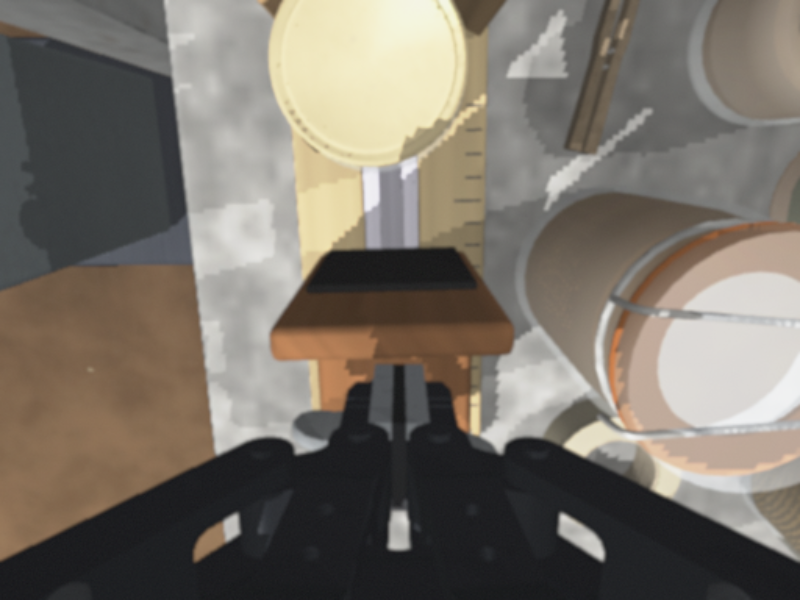

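View pics/s5z.png

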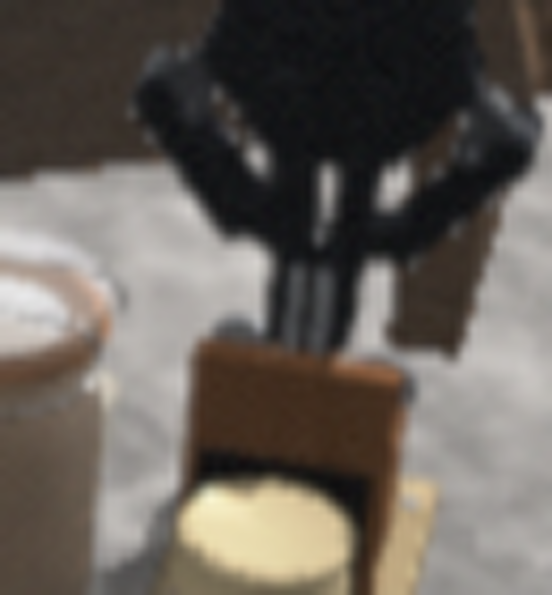

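Call:
play_rows(increments="0 0 0 6 -1 0 0; 0 0 0 12 -1 0 0; 0 0 0 12 -1 -3 0; 0 0 0 12 -1 -6 0; 0 0 0 12 -1 -6 0")

```text
t: 4.68
tool_pos: [0.4788, -0.053, 0.0781]
ee_rot: [[0.007, 1.0, -0.007], [-0.004, -0.007, -1.0], [-1.0, 0.007, 0.004]]
force: [0.3, -3.3, -3.2]
width: 0.0002
```

```bash
python3 - <<'E'
from h import *
s,d=snap("wrist","w6");cv2.imwrite("pics/w6z.png",cv2.resize(cv2.imread("pics/w6.png"),(800,600)))
print(s["tool_pos"],s["force"])
E
```

```text
[ 0.47880449 -0.0530177   0.07808482] [ 0.30636137 -3.32018876 -3.2317637 ]
```

View pics/w6z.png

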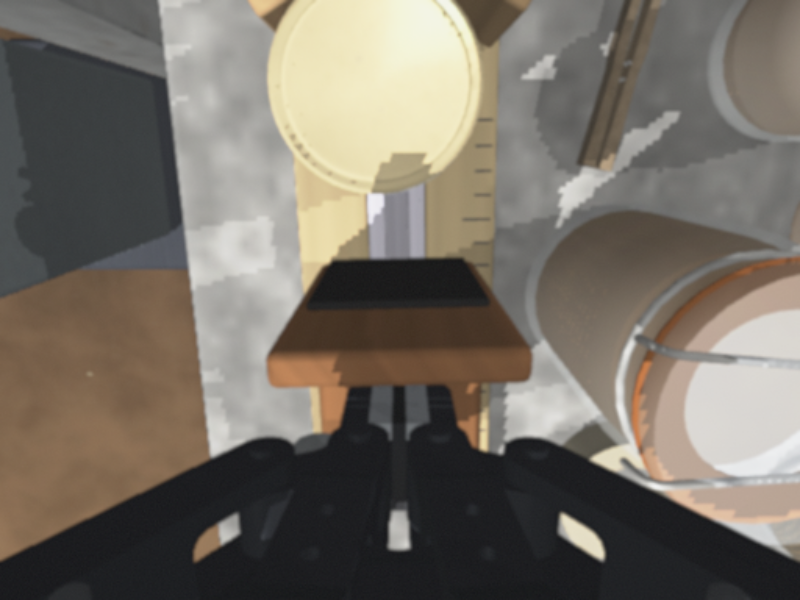

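Call:
play_rows(increments="0 0 0 0 1 -4 0; 0 0 0 0 2 -8 0; 0 0 0 0 2 -12 0; 0 0 0 0 2 -16 0; 0 0 0 0 2 -20 0")

```text
t: 5.15
tool_pos: [0.4801, -0.0332, 0.0785]
ee_rot: [[0.005, 1.0, -0.006], [-0.004, -0.006, -1.0], [-1.0, 0.005, 0.004]]
force: [-4.0, -4.5, 0.4]
width: -0.0
```

Call:
play_rows(increments="0 0 0 0 0 -3 0; 0 0 0 0 0 -6 0; 0 0 0 0 0 -9 0; 0 0 0 0 0 -12 0; 0 0 0 0 0 -12 0")

```text
t: 5.57
tool_pos: [0.4801, -0.0212, 0.0785]
ee_rot: [[0.005, 1.0, -0.006], [-0.005, -0.006, -1.0], [-1.0, 0.005, 0.005]]
force: [-4.4, -3.8, -0.2]
width: 0.0002
```

Call:
play_rows(increments="0 0 0 0 -1 -2 0; 0 0 0 0 -2 -4 0; 0 0 0 0 -2 -5 0; 0 0 0 0 -2 -5 0")

```text
t: 5.9
tool_pos: [0.4801, -0.0169, 0.0787]
ee_rot: [[0.01, 1.0, -0.007], [-0.006, -0.007, -1.0], [-1.0, 0.01, 0.006]]
force: [1.3, -6.9, -3.5]
width: -0.0003
```

```bash
python3 - <<'E'
from h import *
s,d=snap("wrist","w7");cv2.imwrite("pics/w7z.png",cv2.resize(cv2.imread("pics/w7.png"),(800,600)))
print(s["tool_pos"],s["force"])
E
```

```text
[ 0.48006274 -0.01687809  0.07865137] [ 1.26772627 -6.89332888 -3.4709377 ]
```

View pics/w7z.png

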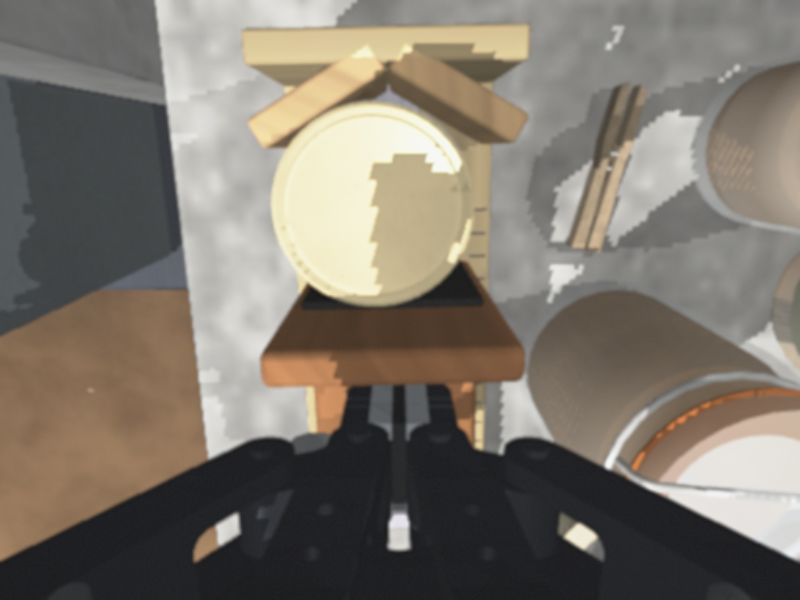

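Call:
play_rows(increments="0 0 0 0 0 -1 0; 0 0 0 0 0 -2 0; 0 0 0 0 0 -3 0; 0 0 0 0 0 -3 0")

```text
t: 6.28
tool_pos: [0.4801, -0.0164, 0.0787]
ee_rot: [[0.01, 1.0, -0.005], [-0.011, -0.005, -1.0], [-1.0, 0.01, 0.011]]
force: [0.4, -14.1, -4.7]
width: -0.0
```

Call:
play_rows(increments="0 0 0 0 0 -1 0; 0 0 0 0 0 -2 0; 0 0 0 0 0 -2 0")

```text
t: 6.53
tool_pos: [0.4802, -0.0164, 0.0788]
ee_rot: [[0.01, 1.0, -0.004], [-0.016, -0.003, -1.0], [-1.0, 0.01, 0.016]]
force: [-0.5, -20.5, -6.2]
width: -0.0001
```

```bash
python3 - <<'E'
from h import *
s,d=snap("wrist","w8");cv2.imwrite("pics/w8z.png",cv2.resize(cv2.imread("pics/w8.png"),(800,600)))
print(s["tool_pos"],s["force"])
s,d=snap("scene","s8");cv2.imwrite("pics/s8z.png",cv2.resize(cv2.imread("pics/s8.png")[130:240,290:360],None,fx=5.4,fy=5.4,interpolation=cv2.INTER_CUBIC))
E
```

```text
[ 0.4801675  -0.01636386  0.07877524] [ -0.50927031 -20.51355105  -6.22962071]
```

View pics/w8z.png

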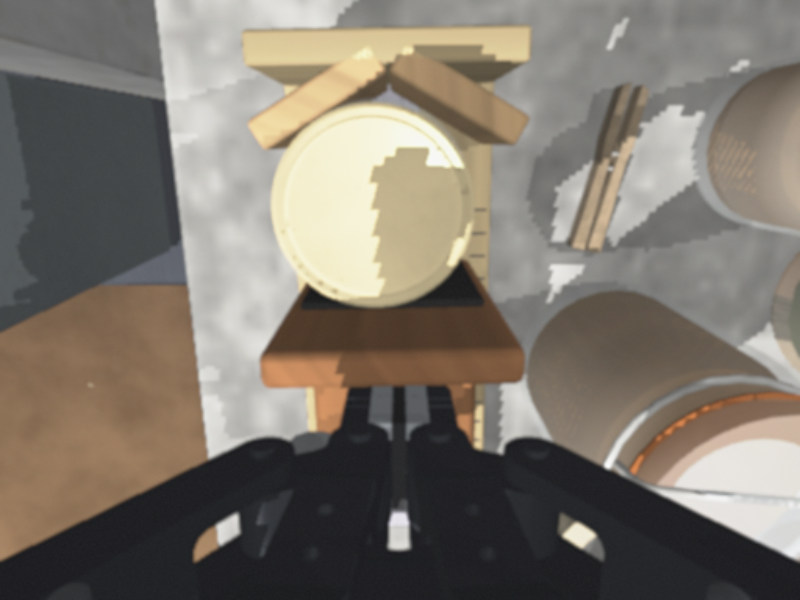

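View pics/s8z.png

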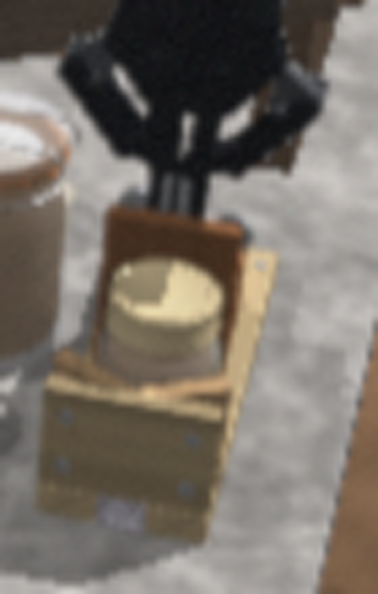

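```bash
python3 - <<'E'
from h import *
s=observe(); d=viewer.snapshot("wrist"); T=wristT(d,s); k=.64
for n,u,v,h in [("lid c",372,206,.11),("lid L",272,206,.108),("lid R",472,206,.108),("lid top",372,103,.11),("lid bot",372,307,.11),("V apex",388,60,.078),("block L",244,36,.078),("block R",529,34,.078),("VL end",250,125,.078),("VR end",527,120,.078),("V L bottom",270,148,.078),("VR bottom",508,142,.078),("plate L",262,370,.126),("plate R",524,370,.126),("plate back",390,385,.126)]:
    print(n,np.round(onz(d,u*k,v*k,h,T)*1000,1))
E
```

```text
lid c [473.7  38.6 110. ]
lid L [448.   38.5 108. ]
lid R [499.3  38.3 108. ]
lid top [474.1  63.2 110. ]
lid bot [473.2  11.8 110. ]
V apex [477.8  77.   78. ]
block L [436.6  83.4  78. ]
block R [518.4  83.8  78. ]
VL end [436.4  59.1  78. ]
VR end [519.3  60.3  78. ]
V L bottom [441.9  52.5  78. ]
VR bottom [513.9  54.   78. ]
plate L [446.8   0.8 126. ]
plate R [5.109e+02 3.000e-01 1.260e+02]
plate back [478.   -3.4 126. ]
```

Call:
play_rows(increments="0 0 0 0 0 10 0; 0 0 0 -10 0 18 0; 0 0 0 -50 0 22 0; 0 0 0 -90 0 22 0; 0 -0.01 0.01 -130 0 22 0")

```text
t: 7.1
tool_pos: [0.478, -0.0323, 0.2107]
ee_rot: [[0.018, 1.0, -0.008], [-0.011, -0.008, -1.0], [-1.0, 0.018, 0.011]]
force: [2.3, -0.3, 0.2]
width: -0.0
```

Call:
play_rows(increments="0 0 0 -30 0 0 0; 0 0 0 -40 0 0 0; 0 0 0 -40 0 0 0")

```text
t: 7.35
tool_pos: [0.4795, -0.032, 0.2534]
ee_rot: [[0.027, 1.0, -0.007], [-0.014, -0.007, -1.0], [-1.0, 0.027, 0.014]]
force: [0.2, 0.1, -0.0]
width: -0.0002
```

```bash
python3 - <<'E'
from h import *
s,d=snap("wrist","w9");cv2.imwrite("pics/w9z.png",cv2.resize(cv2.imread("pics/w9.png"),(800,600)))
print(s["tool_pos"],s["force"],s["t"],s["ee_rot"])
s,d=snap("top","t9");cv2.imwrite("pics/t9z.png",cv2.resize(cv2.imread("pics/t9.png")[220:300,235:350],None,fx=6.5,fy=6.5))
E
```

```text
[ 0.47949111 -0.03200956  0.25336067] [ 0.15397582  0.0636285  -0.04334535] 7.35 [[ 0.02653668  0.99962196 -0.00719266]
 [-0.01425554 -0.00681604 -0.99987515]
 [-0.99954619  0.0266359   0.01406927]]
```

View pics/w9z.png

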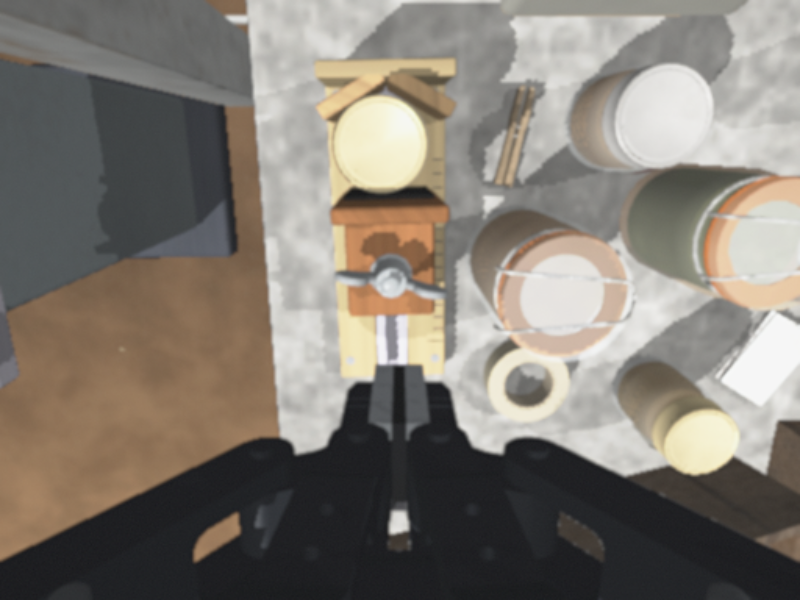

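View pics/t9z.png

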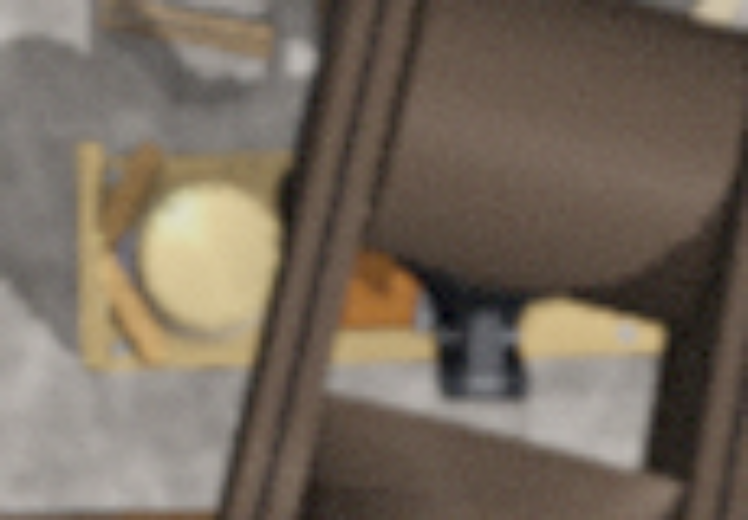

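```bash
python3 - <<'E'
from h import *
s=observe(); d=viewer.snapshot("wrist"); T=wristT(d,s); k=.64
for n,u,v,h in [("lid L",333,143,.108),("lid R",428,143,.108),("lid top",380,94,.11),("lid bot",380,193,.11),("V apex",388,77,.078),("block L",317,64,.078),("block R",456,64,.078),("VL end",318,105,.078),("VR end",455,105,.078),("plate L",332,217,.126),("plate R",448,217,.126),("plate back",390,222,.126),("hub",391,277,.1),("wL",336,274,.1),("wR",446,294,.1),("board end L",342,377,.018),("board end R",442,382,.018)]:
    print(n,np.round(onz(d,u*k,v*k,h,T)*1000,1))
d=viewer.snapshot("top")
z=lambda u,v:(u/6.5+235,v/6.5+220)
for n,u,v,h in [("lid",212,258,.11),("lid top",212,182,.11),("lid bot",212,328,.11),("lidL",140,255,.11),("block t",90,142,.078),("block b",95,368,.078),("Vapex",112,255,.078),("V t",152,148,.078),("V b",158,355,.078)]:
    print(n,np.round(onz(d,*z(u,v),h)*1000,1))
E
```

```text
lid L [444.5  39.  108. ]
lid R [496.6  38.7 108. ]
lid top [470.7  63.9 110. ]
lid bot [469.9  12.  110. ]
V apex [475.   75.8  78. ]
block L [434.  83.  78.]
block R [514.6  82.7  78. ]
VL end [433.5  60.6  78. ]
VR end [514.6  60.2  78. ]
plate L [444.2   0.9 126. ]
plate R [5.065e+02 3.000e-01 1.260e+02]
plate back [475.3  -2.1 126. ]
hub [475.6 -38.9 100. ]
wL [442.5 -36.7 100. ]
wR [509.  -49.9 100. ]
board end L [ 435.7 -140.8   18. ]
board end R [ 516.  -146.3   18. ]
lid [472.2  35.5 110. ]
lid top [500.1  34.9 110. ]
lid bot [446.8  36.1 110. ]
lidL [473.7  62.  110. ]
block t [518.9  79.7  78. ]
block b [434.1  79.1  78. ]
Vapex [476.   72.1  78. ]
V t [516.2  56.2  78. ]
V b [438.5  55.4  78. ]
```

```bash
cat >> h.py <<'E'
R90=np.array([[0,0,1],[0,1,0],[-1,0,0.]])
def plan2(p,Rg):
    s=observe(); P=s["tool_pos"];R=s["ee_rot"]
    print("pos",np.round(P*1000,1),"rotvec",np.round(Ro.from_matrix(R.T@Rg).as_rotvec(),4),"shift",np.round(R.T@(np.array(p)-P)*1000,1),"j6",s["joint_positions"].round(0))
E
python3 - <<'E'
from h import *
plan2((.427,.034,.2),R90)
E
```

```text
pos [476.1 -31.5 245.6] rotvec [-1.578e+00  1.920e-02 -1.500e-03] shift [ 44.2 -50.2 -65.6] j6 [-16. -12. 115.  -0.  76. -15.]
```

Call:
play_rows(increments="-0.12 0 0 5 -8 -12 0; -0.24 0 0 10 -16 -24 0; -0.36 0 0 15 -24 -36 0; -0.48 0 0 20 -32 -48 0; -0.6 0.008 0 20 -40 -58 0")

```text
t: 7.97
tool_pos: [0.4358, 0.0272, 0.2227]
ee_rot: [[0.008, 0.826, 0.564], [-0.004, 0.564, -0.826], [-1.0, 0.005, 0.008]]
force: [-0.3, 0.2, -0.4]
width: 0.0
```

```bash
python3 - <<'E'
from h import *
plan2((.427,.034,.2),R90)
E
```

```text
pos [435.8  27.2 222.7] rotvec [-9.718e-01  9.200e-03 -6.000e-04] shift [ 22.6  -3.5 -10.7] j6 [-10. -17. 121.  -0.  75. -44.]
```

Call:
play_rows(increments="-0.12 0 0 5 -1 -3 0; -0.24 0 0 10 -2 -6 0; -0.36 0 0 15 -3 -9 0; -0.48 0 0 20 -3 -11 0; -0.6 0.008 0 22 -3 -11 0")

```text
t: 8.38
tool_pos: [0.4277, 0.0341, 0.2011]
ee_rot: [[0.003, 0.363, 0.932], [0.001, 0.932, -0.363], [-1.0, 0.002, 0.002]]
force: [-0.6, -0.1, 1.0]
width: -0.0001
```

```bash
python3 - <<'E'
from h import *
plan2((.426,.036,.15),R90)
E
```

```text
pos [427.7  34.1 201.1] rotvec [-0.3717  0.0026 -0.0015] shift [51.1  1.1 -2.4] j6 [ -9. -16. 123.   0.  73. -78.]
```

Call:
play_rows(increments="-0.12 0 0 12 0 -1 0; -0.24 0 0 25 1 -2 0; -0.372 0.002 0 40 1 -3 0; -0.372 0.002 0 51 1 -4 0; -0.372 0.002 0 51 1 -4 0")

```text
t: 8.8
tool_pos: [0.4238, 0.0363, 0.149]
ee_rot: [[-0.002, 0.009, 1.0], [0.001, 1.0, -0.009], [-1.0, 0.001, -0.002]]
force: [0.3, -0.3, -1.2]
width: 0.0001
```

```bash
python3 - <<'E'
from h import *
plan2((.424,.036,.04),R90)
s,d=snap("wrist","w10");cv2.imwrite("pics/w10z.png",cv2.resize(cv2.imread("pics/w10.png"),(800,600)))
T=wristT(d,s)
E
```

```text
pos [423.8  36.3 149. ] rotvec [-0.0089 -0.0018 -0.0014] shift [109.   -0.4   0.4] j6 [ -9. -14. 127.   0.  67. -98.]
```

View pics/w10z.png

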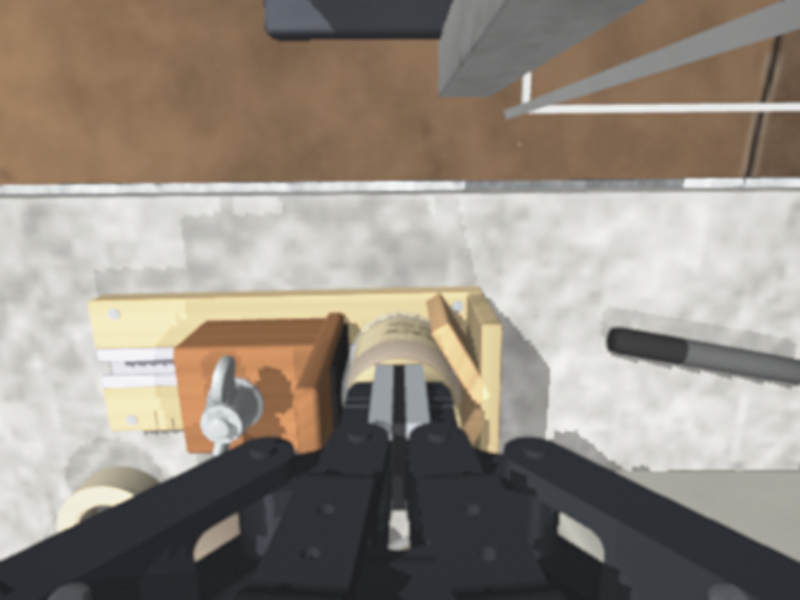

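Call:
play_rows(increments="0 0 0 25 0 0 0; 0 0 0 55 0 0 0; 0 0 0 85 0 0 0; 0 0 0 105 0 0 0; 0 0 0 108 0 0 0")

```text
t: 9.27
tool_pos: [0.4248, 0.0361, 0.0421]
ee_rot: [[-0.0, 0.008, 1.0], [0.001, 1.0, -0.008], [-1.0, 0.001, -0.0]]
force: [0.1, 0.3, -0.5]
width: -0.0001
```

```bash
python3 - <<'E'
from h import *
plan2((.433,.036,.04),R90); print(observe()["force"])
s,d=snap("wrist","w11");cv2.imwrite("pics/w11z.png",cv2.resize(cv2.imread("pics/w11.png"),(800,600)))
T=wristT(d,s)
E
```

```text
pos [424.8  36.1  42.1] rotvec [-0.0084 -0.0003 -0.001 ] shift [ 2.1 -0.   8.2] j6 [ -9.  -4. 131.   0.  53. -98.]
[ 0.10801941  0.26639563 -0.49079733]
```

View pics/w11z.png

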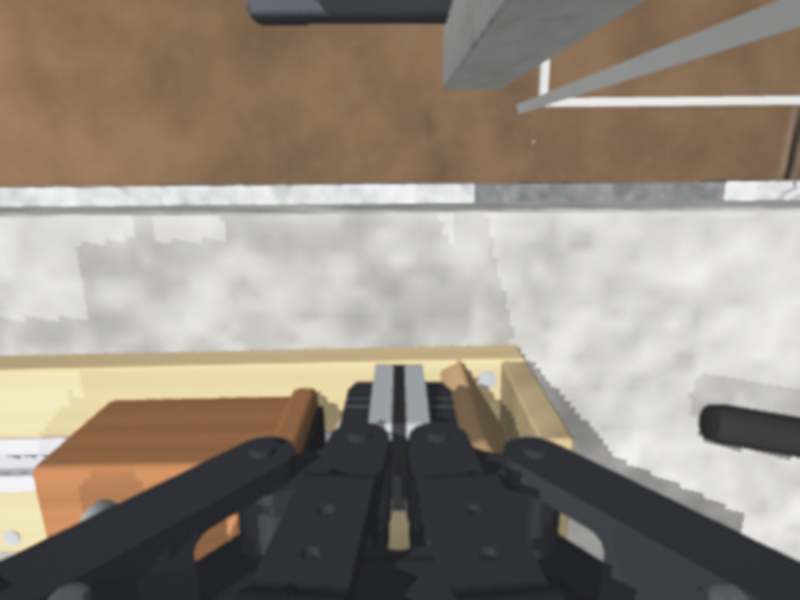

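Call:
play_rows(increments="0 0 0 0 0 3 0; 0 0 0 0 0 5 0; 0 0 0 0 0 6 0; 0 0 0 0 0 7 0; 0 0 0 0 0 7 0")

```text
t: 9.73
tool_pos: [0.4341, 0.0356, 0.0465]
ee_rot: [[0.005, 0.007, 1.0], [-0.0, 1.0, -0.007], [-1.0, -0.0, 0.005]]
force: [-5.2, -1.5, 3.0]
width: 0.0002
```

Call:
play_rows(increments="0 0 0 0 0 1 0; 0 0 0 0 0 2 0; 0 0 0 0 0 2 0")

```text
t: 9.98
tool_pos: [0.4338, 0.0357, 0.0458]
ee_rot: [[-0.001, 0.007, 1.0], [-0.0, 1.0, -0.007], [-1.0, -0.0, -0.001]]
force: [-10.5, -1.1, 3.4]
width: 0.0002
```

```bash
python3 - <<'E'
from h import *
s,d=snap("wrist","w12");a=cv2.resize(cv2.imread("pics/w12.png"),(800,600));cv2.imwrite("pics/w12z.png",a)
print(s["tool_pos"],s["force"],s["ft_torque"])
s,d=snap("scene","s12");cv2.imwrite("pics/s12z.png",cv2.resize(cv2.imread("pics/s12.png")[120:230,280:370],None,fx=5.4,fy=5.4,interpolation=cv2.INTER_CUBIC))
s,d=snap("top","t12");cv2.imwrite("pics/t12z.png",cv2.resize(cv2.imread("pics/t12.png")[220:300,235:350],None,fx=6.5,fy=6.5))
E
```

```text
[0.43381811 0.03574067 0.04575923] [-10.4582033   -1.10648643   3.35004299] [-0.3081399   1.27056186 -0.38314517]
```

View pics/w12z.png

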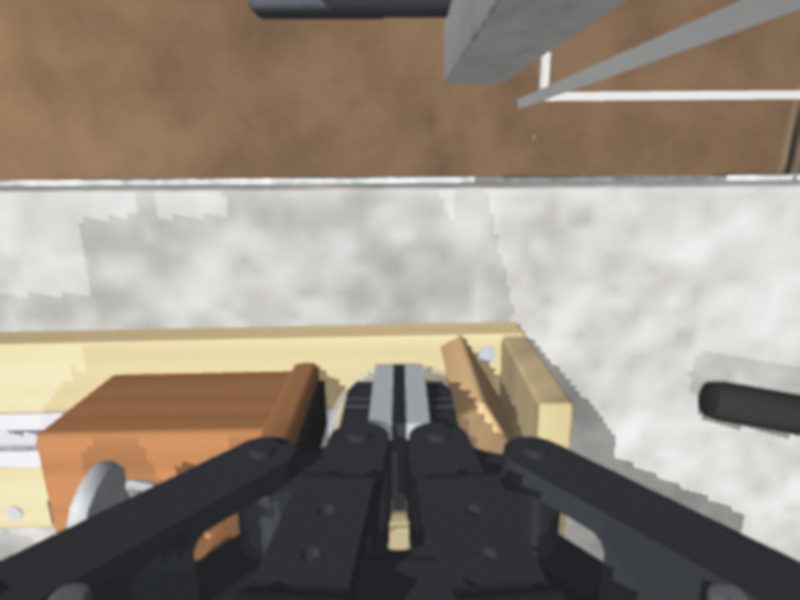

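View pics/s12z.png

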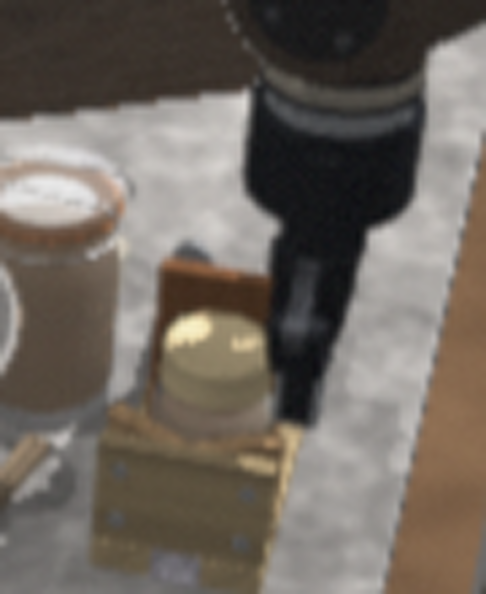

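View pics/t12z.png

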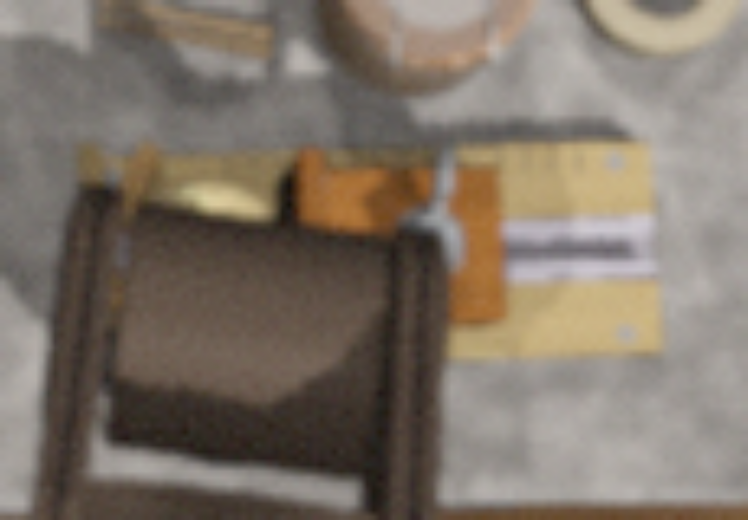

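```bash
python3 - <<'E'
from h import *
d=viewer.snapshot("scene")
o,r=ray(d,280+300/5.4,120+422/5.4)
for y in (.036,.045): 
    t=(y-o[1])/r[1]; print(np.round((o+r*t)*1000,1))
d0=viewer.snapshot("scene")
E
```

```text
[431.   36.   71.2]
[430.3  45.   78. ]
```

Call:
play_rows(increments="0 0 0 -4 0 -6 0; 0.12 0 0 -4 1 -11 0; 0.24 0 0 -4 2 -12 0; 0.36 0 0 -4 3 -12 0; 0.48 0 0 -4 4 -12 0")

```text
t: 10.65
tool_pos: [0.4266, 0.0395, 0.0515]
ee_rot: [[0.012, 0.472, 0.881], [-0.001, 0.881, -0.472], [-1.0, 0.005, 0.011]]
force: [-0.2, 0.5, 0.8]
width: 0.0004
```

```bash
cat >> h.py <<'E'
q=2**-.5
R45=np.array([[0,q,q],[0,q,-q],[-1,0,0.]])
E
python3 - <<'E'
from h import *
plan2((.423,.040,.046),R45); print(observe()["force"])
E
```

```text
pos [426.6  39.5  51.5] rotvec [ 0.2933  0.0104 -0.0067] shift [ 5.4 -1.3 -3.5] j6 [ -8.  -5. 131.   0.  53. -70.]
[-0.16173573  0.46080916  0.83414549]
```

Call:
play_rows(increments="0.12 0 0 2 -1 -3 0; 0.24 0.005 0 4 -1 -4 0; 0.293 0.01 -0.006 5 -1 -4 0; 0.293 0.01 -0.006 5 -1 -4 0")

```text
t: 10.98
tool_pos: [0.4226, 0.0405, 0.0461]
ee_rot: [[-0.0, 0.703, 0.711], [0.0, 0.711, -0.703], [-1.0, 0.0, -0.0]]
force: [0.6, -1.1, 0.1]
width: -0.0002
```

```bash
python3 - <<'E'
from h import *
plan2((.434,.040,.046),R45); print(observe()["force"])
E
```

```text
pos [422.6  40.5  46.1] rotvec [ 0.0055 -0.0002 -0.0002] shift [0.1 7.6 8.4] j6 [ -8.  -4. 131.   0.  53. -54.]
[ 0.62318795 -1.08559182  0.06752681]
```

Call:
play_rows(increments="0 0 0 0 2 2 0; 0 0 0 0 4 4 0; 0 0 0 0 5 5 0; 0 0 0 0 6 6 0; 0 0 0 0 6 6 0")

```text
t: 11.4
tool_pos: [0.4299, 0.0407, 0.0447]
ee_rot: [[-0.004, 0.702, 0.712], [0.001, 0.712, -0.702], [-1.0, -0.002, -0.003]]
force: [-0.5, -0.4, 0.3]
width: 0.0002
```

```bash
python3 - <<'E'
from h import *
s,d=snap("scene","s13");cv2.imwrite("pics/s13z.png",cv2.resize(cv2.imread("pics/s13.png")[120:230,280:370],None,fx=5.4,fy=5.4,interpolation=cv2.INTER_CUBIC)); print(s["force"],s["ft_torque"])
E
```

```text
[-0.47598828 -0.38391261  0.25923822] [-0.00779636 -0.02642908 -0.04571802]
```

View pics/s13z.png

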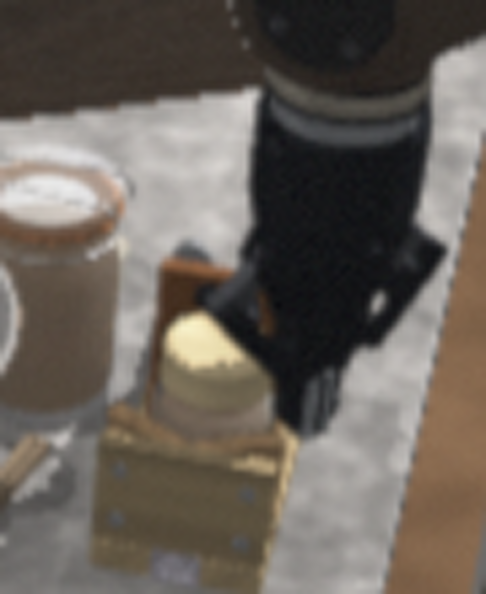

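Call:
play_rows(increments="0 0 0 0 0.7 0.7 0; 0 0 0 0 1.4 1.4 0; 0 0 0 0 1.4 1.4 0")

```text
t: 11.7
tool_pos: [0.4315, 0.0407, 0.0445]
ee_rot: [[-0.004, 0.703, 0.712], [0.001, 0.712, -0.703], [-1.0, -0.002, -0.004]]
force: [-0.1, -0.6, -0.2]
width: 0.0002
```

Call:
play_rows(increments="0 0 0 0 0.7 0.7 0; 0 0 0 0 1.4 1.4 0; 0 0 0 0 1.4 1.4 0")

```text
t: 11.95
tool_pos: [0.4329, 0.0408, 0.0443]
ee_rot: [[-0.006, 0.703, 0.712], [0.001, 0.712, -0.703], [-1.0, -0.003, -0.005]]
force: [-1.5, -0.3, 0.4]
width: -0.0005
```

```bash
python3 - <<'E'
from h import *
s=observe(); print(s["force"],s["ft_torque"],s["tool_pos"])
E
```

```text
[-1.50733987 -0.2837845   0.37197535] [0.02074249 0.23246812 0.02257248] [0.43286241 0.04078282 0.04427201]
```

Call:
play_rows(increments="0 0 0 0 0.7 0.7 0; 0 0 0 0 1.4 1.4 0; 0 0 0 0 1.4 1.4 0")

```text
t: 12.2
tool_pos: [0.4339, 0.0411, 0.0444]
ee_rot: [[-0.009, 0.702, 0.712], [0.002, 0.712, -0.702], [-1.0, -0.005, -0.007]]
force: [-6.1, 0.8, 5.4]
width: -0.0
```

```bash
python3 - <<'E'
from h import *
s,d=snap("scene","s14");cv2.imwrite("pics/s14z.png",cv2.resize(cv2.imread("pics/s14.png")[120:230,280:370],None,fx=5.4,fy=5.4,interpolation=cv2.INTER_CUBIC)); print(s["force"],s["ft_torque"])
E
```

```text
[-6.1136822   0.84357097  5.39610678] [ 9.98831522e-02  9.70800078e-01 -6.62423063e-04]
```

View pics/s14z.png

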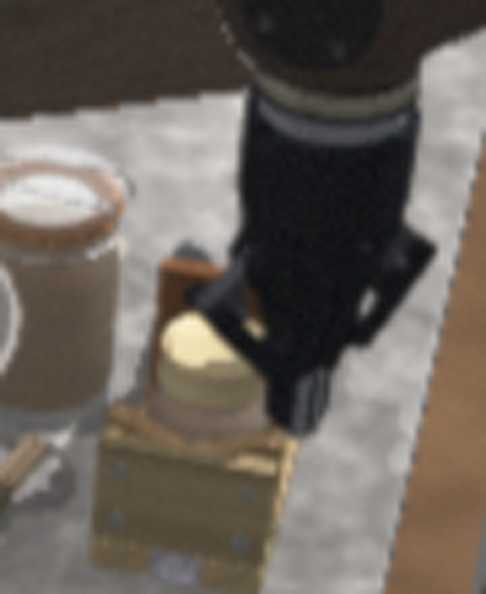

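Call:
play_rows(increments="0 0 0 -0.5 0.7 0.7 0; 0 0 0 -1 1.4 1.4 0; 0 0 0 -1 1.4 1.4 0")

```text
t: 12.5
tool_pos: [0.436, 0.0412, 0.0455]
ee_rot: [[-0.008, 0.703, 0.712], [0.002, 0.712, -0.703], [-1.0, -0.005, -0.007]]
force: [-5.7, 1.7, 4.2]
width: -0.0
```

```bash
python3 - <<'E'
from h import *
s=observe(); print(s["force"],s["ft_torque"],s["tool_pos"])
E
```

```text
[-5.67146002  1.69141405  4.23224368] [ 0.19710715  0.89919681 -0.05023876] [0.43599367 0.04120803 0.04545304]
```

Call:
play_rows(increments="0 0 0 0 0.7 0.7 0; 0 0 0 0 1.4 1.4 0; 0 0 0 0 1.4 1.4 0")

```text
t: 12.75
tool_pos: [0.4386, 0.041, 0.0455]
ee_rot: [[-0.006, 0.702, 0.712], [0.001, 0.712, -0.703], [-1.0, -0.004, -0.005]]
force: [-4.4, 0.7, 4.1]
width: -0.0001
```

```bash
python3 - <<'E'
from h import *
s,d=snap("scene","s15");print(s["force"],s["tool_pos"]); cv2.imwrite("pics/s15z.png",cv2.resize(cv2.imread("pics/s15.png")[120:230,280:370],None,fx=5.4,fy=5.4,interpolation=cv2.INTER_CUBIC)); print(s["force"],s["ft_torque"])
E
```

```text
[-4.43639045  0.68797311  4.0547591 ] [0.43863532 0.04100152 0.04546066]
[-4.43639045  0.68797311  4.0547591 ] [1.33280775e-01 8.48281256e-01 5.04716140e-04]
```

View pics/s15z.png

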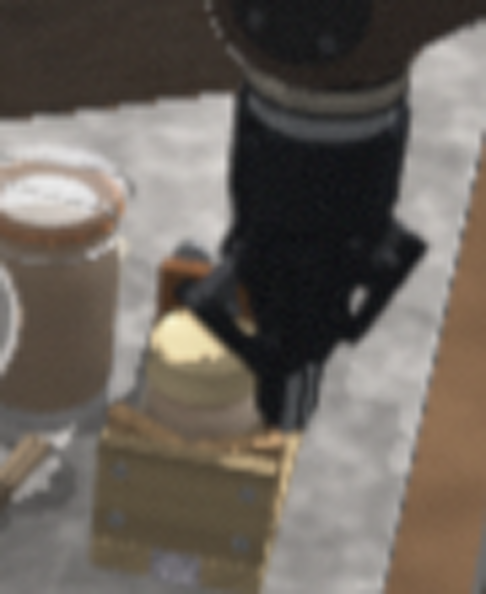

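Call:
play_rows(increments="0 0 0 0 -4 -4 0; 0 0 0 0 -8 -8 0; 0 0 0 -30 -8 -8 0; 0.12 0 0 -70 -6 -4 0; 0.24 0 0 -105 -4 10 0")

```text
t: 13.22
tool_pos: [0.4427, 0.0315, 0.151]
ee_rot: [[-0.005, 0.854, 0.52], [0.001, 0.52, -0.854], [-1.0, -0.003, -0.004]]
force: [1.4, 0.2, -0.0]
width: 0.0001
```

```bash
python3 - <<'E'
from h import *
plan2((.48,-.032,.25),Rt)
E
```

```text
pos [442.7  31.5 151. ] rotvec [ 0.5471 -0.0026  0.0042] shift [-99.2  -1.5  73.3] j6 [ -9. -11. 124.   0.  67. -40.]
```

Call:
play_rows(increments="0.12 0 0 -25 0 15 0; 0.24 0 0 -50 0 30 0; 0.36 0 0 -75 0 45 0; 0.48 0 0 -92 0 60 0; 0.547 0 0.004 -97 -1 73 0")

```text
t: 13.63
tool_pos: [0.4844, -0.0333, 0.2515]
ee_rot: [[0.009, 1.0, -0.001], [-0.001, -0.001, -1.0], [-1.0, 0.009, 0.001]]
force: [0.1, -0.1, 0.2]
width: -0.0001
```

Call:
play_rows(increments="0 0 0 0 0 0 0; 0 0 0 0 0 0 0")

```text
t: 13.8
tool_pos: [0.4818, -0.0322, 0.2471]
ee_rot: [[0.0, 1.0, 0.005], [0.002, 0.005, -1.0], [-1.0, 0.0, -0.002]]
force: [-0.1, 0.5, 0.1]
width: -0.0
```

```bash
python3 - <<'E'
from h import *
s,d=snap("wrist","w16");cv2.imwrite("pics/w16z.png",cv2.resize(cv2.imread("pics/w16.png"),(800,600)))
plan2((.48,-.05,.15),Rt)
E
```

```text
pos [481.2 -31.7 246.2] rotvec [ 0.006  -0.0025  0.0013] shift [96.2 -1.2 18.6] j6 [-16. -10. 114.   0.  77. -16.]
```

View pics/w16z.png

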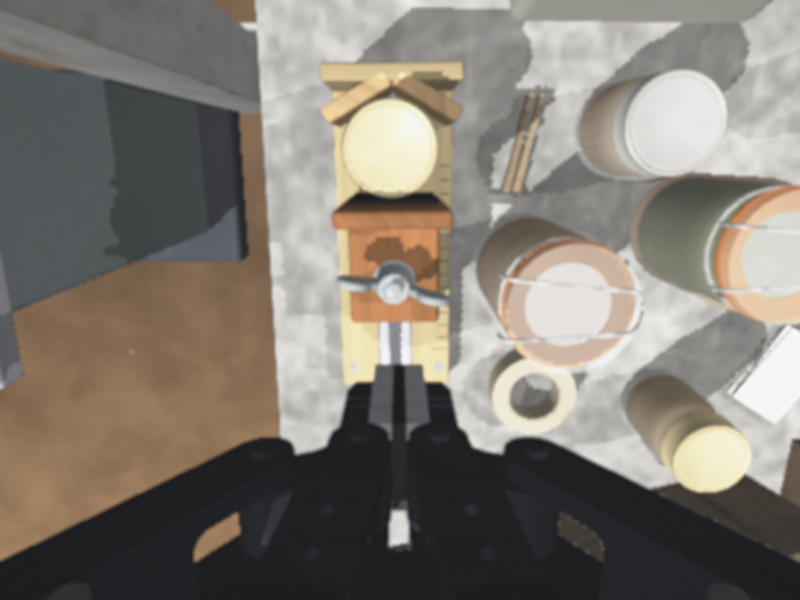

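```bash
python3 - <<'E'
from h import *
s=observe(); d=viewer.snapshot("wrist"); T=wristT(d,s); k=.64
for n,u,v,h in [("lid L",343,147,.108),("lid R",438,147,.108),("lid top",390,97,.11),("lid bot",390,197,.11),("block L",321,68,.078),("block R",462,68,.078),("VL end",324,109,.078),("VR end",462,109,.078),("plate L",334,221,.126),("plate R",452,221,.126),("plate back",392,226,.126),("hub",394,283,.1),("wL",340,279,.1),("wR",449,300,.1)]:
    print(n,np.round(onz(d,u*k,v*k,h,T)*1000,1))
plan2((.479,-.022,.16),Rt)
E
```

```text
lid L [450.6  38.4 108. ]
lid R [502.9  38.7 108. ]
lid top [476.4  64.2 110. ]
lid bot [476.6  11.6 110. ]
block L [435.7  82.8  78. ]
block R [517.8  83.4  78. ]
VL end [436.8  60.2  78. ]
VR end [518.6  60.8  78. ]
plate L [446.8  -0.  126. ]
plate R [5.101e+02 4.000e-01 1.260e+02]
plate back [477.9  -2.5 126. ]
hub [479.  -40.2 100. ]
wL [446.5 -38.  100. ]
wR [512.5 -50.6 100. ]
pos [480.9 -31.3 245.8] rotvec [ 0.0063 -0.0027  0.0022] shift [85.9 -1.7 -9.1] j6 [-16. -10. 114.   0.  77. -16.]
```

Call:
play_rows(increments="0 0 0 30 -1 5 0; 0 0 0 65 -2 5 0; 0 0 0 100 -2 5 0; 0 0 0 130 -2 -2 0; 0 0 0 140 -2 -9 0")

```text
t: 14.32
tool_pos: [0.4749, -0.0208, 0.101]
ee_rot: [[-0.011, 1.0, 0.006], [0.005, 0.006, -1.0], [-1.0, -0.011, -0.005]]
force: [-0.2, -0.3, -0.5]
width: -0.0
```

```bash
python3 - <<'E'
from h import *
plan2((.479,-.018,.079),Rt)
E
```

```text
pos [474.9 -20.8 101. ] rotvec [ 0.0058 -0.0049  0.011 ] shift [22.   4.3 -2.6] j6 [-15.  -2. 122.   0.  61. -15.]
```

Call:
play_rows(increments="0 0 0.01 10 3 0 0; 0 0 0.01 18 3 0 0; 0 0 0.01 18 3 -3 0; 0 0 0.01 18 3 -5 0; 0 0 0.01 18 3 -6 0")

```text
t: 14.73
tool_pos: [0.4835, -0.0164, 0.0905]
ee_rot: [[0.011, 1.0, 0.005], [0.002, 0.005, -1.0], [-1.0, 0.011, -0.002]]
force: [-0.3, -0.1, -0.4]
width: -0.0003
```

Call:
play_rows(increments="0 0 0 0 0 -1 0; 0 0 0 0 0 -2 0; 0 0 0 0 0 -2 0")

```text
t: 14.98
tool_pos: [0.4836, -0.0157, 0.0905]
ee_rot: [[0.012, 1.0, 0.005], [-0.001, 0.005, -1.0], [-1.0, 0.012, 0.001]]
force: [-0.5, -4.4, 1.0]
width: 0.0
```

Call:
play_rows(increments="0 0 0 0 -2 3 0; 0 0 -0.01 10 -3 3 0; 0 0 -0.01 10 -3 -1 0; 0 0 -0.01 10 -3 -2 0; 0 0 -0.01 10 -3 -2 0")

```text
t: 15.4
tool_pos: [0.4792, -0.0143, 0.0778]
ee_rot: [[-0.002, 1.0, 0.006], [-0.003, 0.006, -1.0], [-1.0, -0.002, 0.003]]
force: [1.5, -8.7, -4.0]
width: -0.0001
```

Call:
play_rows(increments="0 0 0 0 0 -1 0; 0 0 0 0 0 -2 0; 0 0 0 0 0 -3 0; 0 0 0 0 0 -3 0")

```text
t: 15.73
tool_pos: [0.4792, -0.0143, 0.0778]
ee_rot: [[-0.002, 1.0, 0.008], [-0.009, 0.008, -1.0], [-1.0, -0.002, 0.009]]
force: [0.5, -17.9, -6.0]
width: 0.0001
```

Call:
play_rows(increments="0 0 0 -2 0 8 0; 0 0 0 -14 -8 22 0; 0 0 0 -14 -18 40 0; 0 0 0 -14 -26 48 0; 0 -0.009 0 -4 -26 48 0")

```text
t: 16.15
tool_pos: [0.454, -0.0589, 0.0842]
ee_rot: [[0.002, 1.0, 0.002], [-0.007, 0.002, -1.0], [-1.0, 0.002, 0.007]]
force: [0.5, 0.8, 0.6]
width: -0.0
```

```bash
python3 - <<'E'
from h import *
plan2((.452,-.062,.058),Rt);print(observe()["force"])
s,d=snap("wrist","w17");cv2.imwrite("pics/w17z.png",cv2.resize(cv2.imread("pics/w17.png"),(800,600)))
E
```

```text
pos [454.  -58.9  84.2] rotvec [ 0.0021  0.0073 -0.0017] shift [26.2 -2.1  2.9] j6 [-20.  -4. 126.  -0.  58. -20.]
[0.49699082 0.7543865  0.5576249 ]
```

View pics/w17z.png

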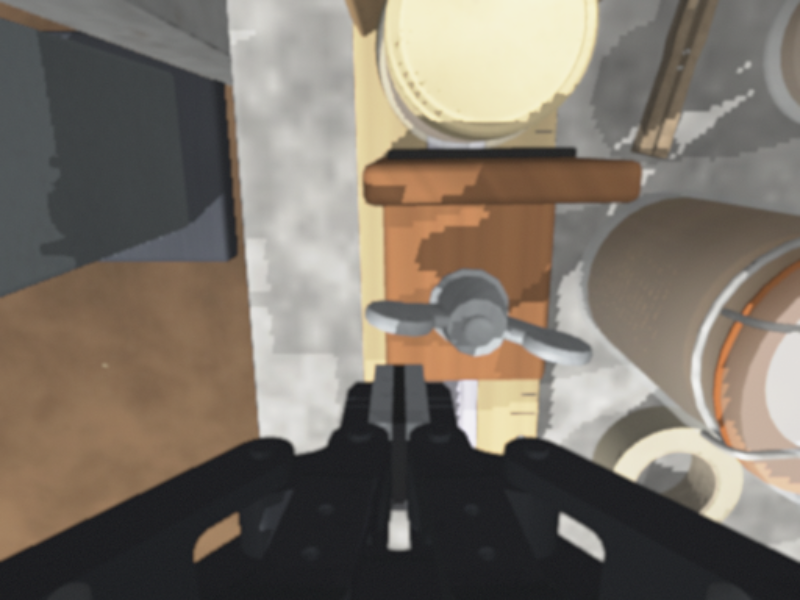

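```bash
python3 - <<'E'
from h import *
s=observe(); d=viewer.snapshot("wrist"); T=wristT(d,s); k=.64
for n,u,v,h in [("wL",368,315,.098),("wR",592,355,.098),("stud",477,328,.098),("flange",470,300,.075),("plate back",500,202,.126),("lid bot",490,122,.11),("lid top",490,-60,.11)]:
    print(n,np.round(onz(d,u*k,v*k,h,T)*1000,1))
E
```

```text
wL [443.6 -36.5  98. ]
wR [511.3 -49.   98. ]
stud [476.1 -40.5  98. ]
flange [476.8 -38.3  75. ]
plate back [475.8  -0.6 126. ]
lid bot [475.2  17.6 110. ]
lid top [473.2  57.1 110. ]
```

Call:
play_rows(increments="0 0.007 0 10 -2 1 0; 0 0.007 0 20 -2 1 0; 0 0.007 0 26 -2 1 0; 0 0.007 0 26 -2 0 0")

```text
t: 16.58
tool_pos: [0.4504, -0.0572, 0.0549]
ee_rot: [[-0.004, 1.0, 0.005], [0.002, 0.005, -1.0], [-1.0, -0.004, -0.002]]
force: [0.1, 1.5, 0.2]
width: -0.0001
```

Call:
play_rows(increments="0 0 0 0 0 -8 0; 0 0 0 0 -1 -15 0; 0 0 0 0 0 -22 0; 0 0 0 0 3 -29 0; 0 0 0 0 7 -34 0")

```text
t: 17.0
tool_pos: [0.4586, -0.0227, 0.0573]
ee_rot: [[-0.001, 1.0, 0.005], [0.0, 0.005, -1.0], [-1.0, -0.001, -0.0]]
force: [-1.9, -2.0, -0.9]
width: 0.0002
```

```bash
python3 - <<'E'
from h import *
s,d=snap("wrist","w18");cv2.imwrite("pics/w18z.png",cv2.resize(cv2.imread("pics/w18.png"),(800,600)));print(s["tool_pos"],s["force"])
E
```

```text
[ 0.45863017 -0.02270614  0.05731856] [-1.87170484 -2.03719091 -0.86146604]
```

View pics/w18z.png

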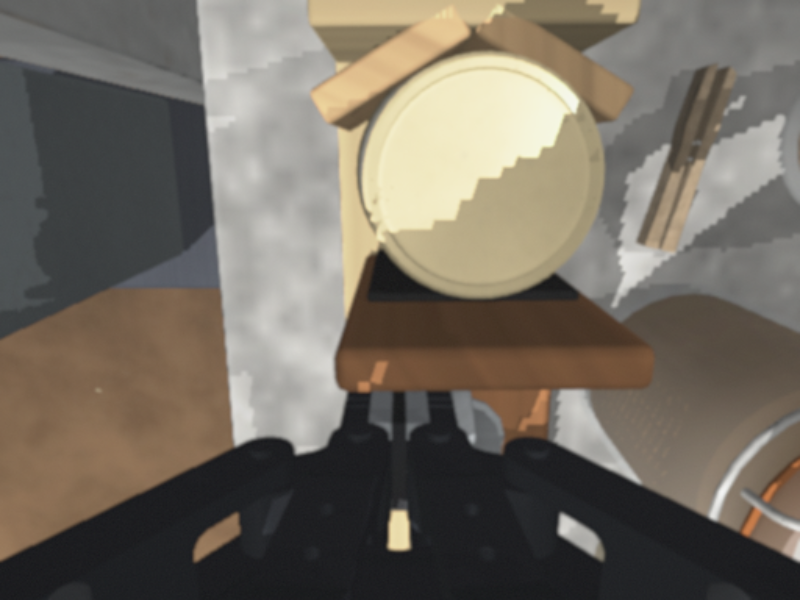

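Call:
play_rows(increments="0 0 0 0 3 -1 0; 0 0 0 0 6 -2 0; 0 0 0 0 6 -2 0; 0 0 0 -12 2 0 0; 0 0 0 -32 2 4 0")

```text
t: 17.47
tool_pos: [0.459, -0.027, 0.0871]
ee_rot: [[-0.005, 1.0, 0.005], [0.002, 0.005, -1.0], [-1.0, -0.005, -0.002]]
force: [0.3, -0.5, 0.8]
width: 0.0001
```

```bash
python3 - <<'E'
from h import *
plan2((.497,-.068,.088),Rt)
E
```

```text
pos [459.  -27.   87.1] rotvec [ 0.0047 -0.0022  0.0049] shift [-1.1 37.8 41.2] j6 [-16.  -3. 125.   0.  59. -16.]
```

Call:
play_rows(increments="0 0 0 -3 8 18 0; 0 0 0 -3 18 34 0; 0 0 0 -3 30 42 0; 0 0 0 -3 38 42 0; 0 0 0 -2 38 42 0")

```text
t: 17.88
tool_pos: [0.501, -0.0702, 0.0917]
ee_rot: [[0.002, 1.0, 0.003], [-0.0, 0.003, -1.0], [-1.0, 0.002, 0.0]]
force: [-0.3, 0.1, -0.2]
width: -0.0002
```

```bash
python3 - <<'E'
from h import *
plan2((.495,-.068,.057),Rt)
s,d=snap("wrist","w19");cv2.imwrite("pics/w19z.png",cv2.resize(cv2.imread("pics/w19.png"),(800,600)));print(s["tool_pos"],s["force"])
E
```

```text
pos [501.  -70.2  91.7] rotvec [ 0.0035  0.0001 -0.0022] shift [34.7 -6.1 -2.3] j6 [-20.   2. 119.   0.  59. -20.]
[ 0.50100154 -0.07024944  0.09174604] [-0.28344092  0.12141235 -0.24279522]
```

View pics/w19z.png

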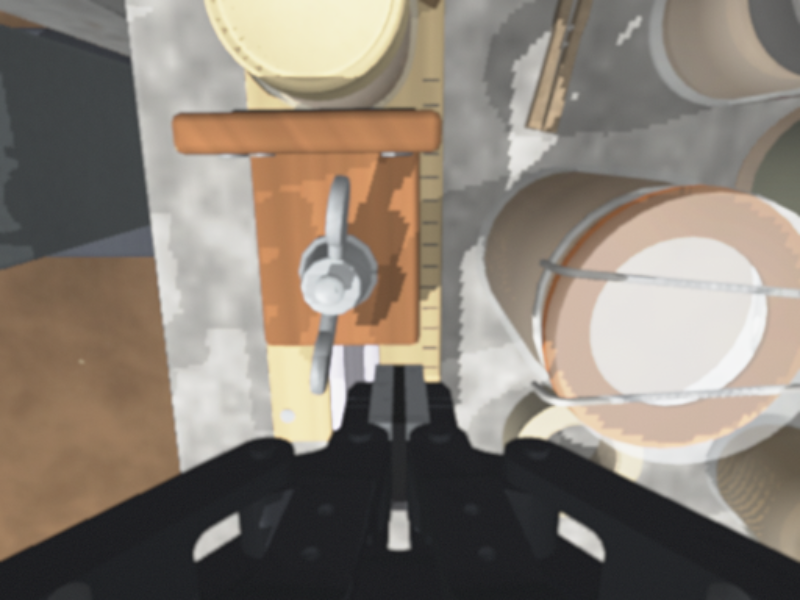

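```bash
cat >> h.py <<'E'
def pts(d,T,L,k=.64):
    o={}
    for n,u,v,h in L:
        o[n]=onz(d,u*k,v*k,h,T)*1000; print(n,np.round(o[n],1))
    return o
E
python3 - <<'E'
from h import *
s=observe(); d=viewer.snapshot("wrist"); T=wristT(d,s)
o=pts(d,T,[("lo",318,388,.098),("up",342,180,.098),("stud",327,288,.098),("plate back",307,153,.126)])
v=o["up"]-o["lo"];print(np.degrees(np.arctan2(v[1],v[0])))
E
```

```text
lo [473.6 -77.   98. ]
up [483.  -10.1  98. ]
stud [477.6 -43.1  98. ]
plate back [477.5  -2.4 126. ]
82.01722888572459
```

Call:
play_rows(increments="0 0 0 10 -4 -1 0; 0 0 0 20 -7 -1 0; 0 0 0 30 -7 -2 0; 0 0 0 34 -7 -2 0; 0 0 0 34 -7 -2 0")

```text
t: 18.4
tool_pos: [0.4916, -0.0674, 0.0558]
ee_rot: [[-0.001, 1.0, 0.005], [0.001, 0.005, -1.0], [-1.0, -0.001, -0.001]]
force: [2.7, -0.2, -2.3]
width: 0.0001
```

Call:
play_rows(increments="0 0 0 0 -6 6 0; 0 0 0 0 -14 7 0; 0 0 0 0 -22 6 0; 0 0 0 0 -29 3 0; 0 0 0 0 -36 -2 0")

```text
t: 18.82
tool_pos: [0.4551, -0.0661, 0.0572]
ee_rot: [[-0.0, 1.0, 0.004], [-0.001, 0.004, -1.0], [-1.0, -0.0, 0.001]]
force: [1.3, -2.0, -0.1]
width: 0.0001
```

Call:
play_rows(increments="0 0 0 0 -4 -7 0; 0 0 0 0 -7 -15 0; 0 0 0 0 -8 -23 0; 0 0 0 0 -7 -31 0; 0 0 0 0 -4 -38 0")

```text
t: 19.23
tool_pos: [0.4508, -0.0268, 0.0568]
ee_rot: [[-0.003, 1.0, 0.005], [0.0, 0.005, -1.0], [-1.0, -0.003, -0.0]]
force: [-0.3, -2.3, 0.5]
width: 0.0
```

Call:
play_rows(increments="0 0 0 0 6 -4 0; 0 0 0 0 12 -5 0; 0 0 0 0 12 -5 0; 0 0 0 -15 8 -3 0; 0 0 0 -34 8 3 0")

```text
t: 19.65
tool_pos: [0.4583, -0.0297, 0.0894]
ee_rot: [[-0.005, 1.0, 0.006], [0.002, 0.006, -1.0], [-1.0, -0.005, -0.002]]
force: [0.4, -0.3, 0.2]
width: -0.0001
```

```bash
python3 - <<'E'
from h import *
plan2((.500,-.069,.091),Rt)
E
```

```text
pos [458.3 -29.7  89.4] rotvec [ 0.0055 -0.0023  0.0051] shift [-1.9 41.5 39.5] j6 [-16.  -4. 125.   0.  59. -17.]
```

Call:
play_rows(increments="0 0 0 -3 10 16 0; 0 0 0 -3 20 32 0; 0 0 0 -3 32 40 0; 0 0 0 -3 41 40 0; 0 0 0 -2 41 40 0")

```text
t: 20.07
tool_pos: [0.5031, -0.0712, 0.0936]
ee_rot: [[0.002, 1.0, 0.004], [-0.0, 0.004, -1.0], [-1.0, 0.002, 0.0]]
force: [-0.3, -0.1, 0.7]
width: 0.0004
```

```bash
python3 - <<'E'
from h import *
plan2((.495,-.068,.057),Rt)
s,d=snap("wrist","w20");cv2.imwrite("pics/w20z.png",cv2.resize(cv2.imread("pics/w20.png"),(800,600)));print(s["tool_pos"],s["force"])
E
```

```text
pos [503.1 -71.2  93.6] rotvec [ 0.0036  0.     -0.0017] shift [36.6 -8.2 -3.3] j6 [-20.   2. 119.   0.  59. -20.]
[ 0.50314298 -0.07123463  0.09361515] [-0.28139416 -0.05554828  0.71186491]
```

View pics/w20z.png

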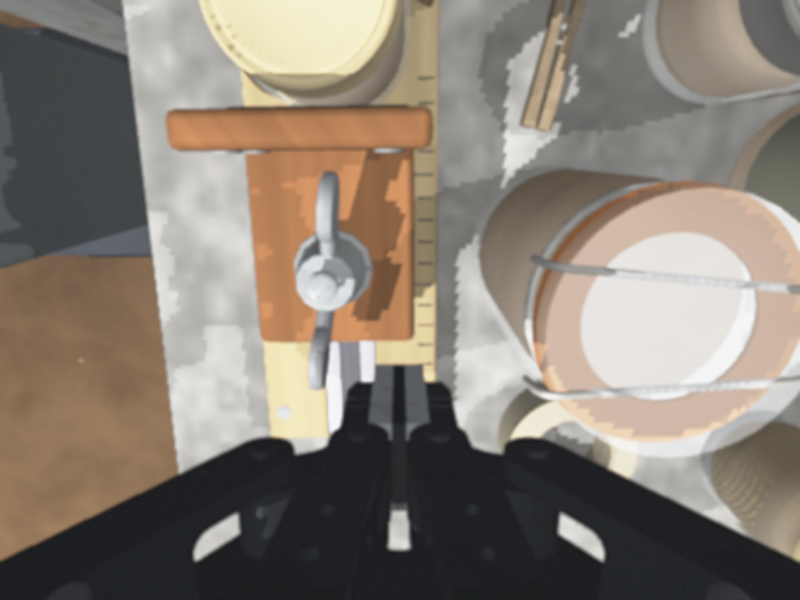

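Call:
play_rows(increments="0 0 0 10 -5 -2 0; 0 0 0 20 -8 -3 0; 0 0 0 30 -8 -3 0; 0 0 0 36 -8 -3 0; 0 0 0 36 -8 -3 0")

```text
t: 20.53
tool_pos: [0.4923, -0.0673, 0.0554]
ee_rot: [[-0.002, 1.0, 0.005], [0.001, 0.005, -1.0], [-1.0, -0.002, -0.001]]
force: [2.4, -0.8, -0.9]
width: 0.0
```

```bash
python3 - <<'E'
from h import *
plan2((.495,-.068,.057),Rt);print(observe()["force"])
E
```

```text
pos [492.3 -67.3  55.4] rotvec [ 0.0048 -0.0006  0.0015] shift [-1.6  2.7  0.7] j6 [-19.   4. 121.   0.  55. -20.]
[ 2.36209805 -0.77101877 -0.871609  ]
```

Same as the previous stroke.

Call:
play_rows(increments="0 0 0 0 -6 6 0; 0 0 0 0 -14 7 0; 0 0 0 0 -22 6 0; 0 0 0 0 -30 3 0; 0 0 0 0 -37 -2 0")

```text
t: 20.95
tool_pos: [0.455, -0.0661, 0.0572]
ee_rot: [[-0.001, 1.0, 0.004], [-0.001, 0.004, -1.0], [-1.0, -0.001, 0.001]]
force: [1.6, -2.5, 0.3]
width: -0.0002
```

Call:
play_rows(increments="0 0 0 0 -4 -7 0; 0 0 0 0 -7 -15 0; 0 0 0 0 -8 -23 0")

```text
t: 21.2
tool_pos: [0.447, -0.0425, 0.0572]
ee_rot: [[-0.001, 1.0, 0.005], [-0.001, 0.005, -1.0], [-1.0, -0.001, 0.001]]
force: [0.1, -3.6, 0.5]
width: -0.0002
```

Call:
play_rows(increments="0 0 0 0 1 -7 0; 0 0 0 0 4 -15 0; 0 0 0 0 4 -15 0")

```text
t: 21.45
tool_pos: [0.4514, -0.0261, 0.0568]
ee_rot: [[-0.002, 1.0, 0.006], [0.001, 0.006, -1.0], [-1.0, -0.002, -0.002]]
force: [-1.0, -0.2, 0.3]
width: 0.0005
```

Call:
play_rows(increments="0 0 0 0 6 -4 0; 0 0 0 0 12 -5 0; 0 0 0 0 12 -5 0")

```text
t: 21.7
tool_pos: [0.4638, -0.022, 0.0565]
ee_rot: [[-0.003, 1.0, 0.005], [0.002, 0.005, -1.0], [-1.0, -0.003, -0.002]]
force: [-1.2, 0.7, -0.9]
width: 0.0001
```

Call:
play_rows(increments="0 0 0 -10 -4 2 0; 0 0 0 -30 -6 10 0; 0 0 0 -37 10 30 0; 0 0 0 -38 28 45 0; 0 0 0 -38 38 49 0")

```text
t: 22.12
tool_pos: [0.5053, -0.0739, 0.0969]
ee_rot: [[0.005, 1.0, 0.003], [-0.002, 0.003, -1.0], [-1.0, 0.005, 0.002]]
force: [0.0, -0.9, 0.6]
width: 0.0001
```

```bash
python3 - <<'E'
from h import *
plan2((.495,-.068,.057),Rt)
s,d=snap("wrist","w21");cv2.imwrite("pics/w21z.png",cv2.resize(cv2.imread("pics/w21.png"),(800,600)));print(s["tool_pos"],s["force"])
E
```

```text
pos [505.3 -73.9  96.9] rotvec [ 0.0027  0.0015 -0.0049] shift [ 39.9 -10.5  -5.9] j6 [-20.   2. 118.   0.  59. -20.]
[ 0.50530465 -0.07385657  0.09691868] [ 0.01368122 -0.88983996  0.55419985]
```

View pics/w21z.png

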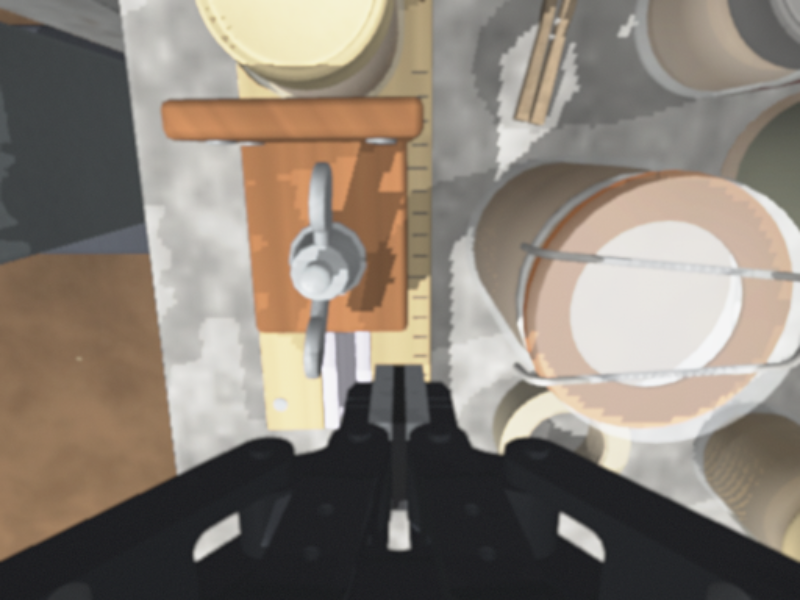

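Call:
play_rows(increments="0 0 0 12 -6 -3 0; 0 0 0 24 -10 -6 0; 0 0 0 34 -10 -6 0; 0 0 0 40 -11 -6 0; 0 0 0 40 -11 -6 0")

```text
t: 22.58
tool_pos: [0.4921, -0.0657, 0.0546]
ee_rot: [[0.002, 1.0, 0.005], [-0.0, 0.005, -1.0], [-1.0, 0.002, 0.0]]
force: [4.7, 0.1, -3.9]
width: -0.0
```

Call:
play_rows(increments="0 0 0 0 -6 6 0; 0 0 0 0 -14 7 0; 0 0 0 0 -14 7 0")

```text
t: 22.83
tool_pos: [0.4845, -0.0741, 0.0569]
ee_rot: [[0.022, 1.0, 0.001], [-0.003, 0.001, -1.0], [-1.0, 0.022, 0.003]]
force: [20.8, -0.1, -12.4]
width: -0.0001
```

Call:
play_rows(increments="0 0 0 0 -2 0 0; 0 0 0 0 -4 0 0; 0 0 0 0 -4 0 0")

```text
t: 23.08
tool_pos: [0.4841, -0.0746, 0.0577]
ee_rot: [[0.03, 1.0, 0.0], [-0.005, 0.0, -1.0], [-1.0, 0.03, 0.005]]
force: [28.7, -0.5, -16.4]
width: 0.0003
```

Call:
play_rows(increments="0 0 0 0 -2 0 0; 0 0 0 0 -4 0 0; 0 0 0 0 -4 0 0")

```text
t: 23.33
tool_pos: [0.4834, -0.0756, 0.0589]
ee_rot: [[0.039, 0.999, -0.0], [-0.007, -0.0, -1.0], [-0.999, 0.039, 0.007]]
force: [35.7, -2.4, -18.9]
width: -0.0
```

```bash
python3 - <<'E'
from h import *
s,d=snap("wrist","w22");cv2.imwrite("pics/w22z.png",cv2.resize(cv2.imread("pics/w22.png"),(800,600)));print(s["tool_pos"],s["force"],s["ft_torque"])
E
```

```text
[ 0.4834371  -0.07564758  0.05886677] [ 35.71823362  -2.42175029 -18.92602523] [-0.30766907 -5.79614427 -0.12026894]
```

View pics/w22z.png

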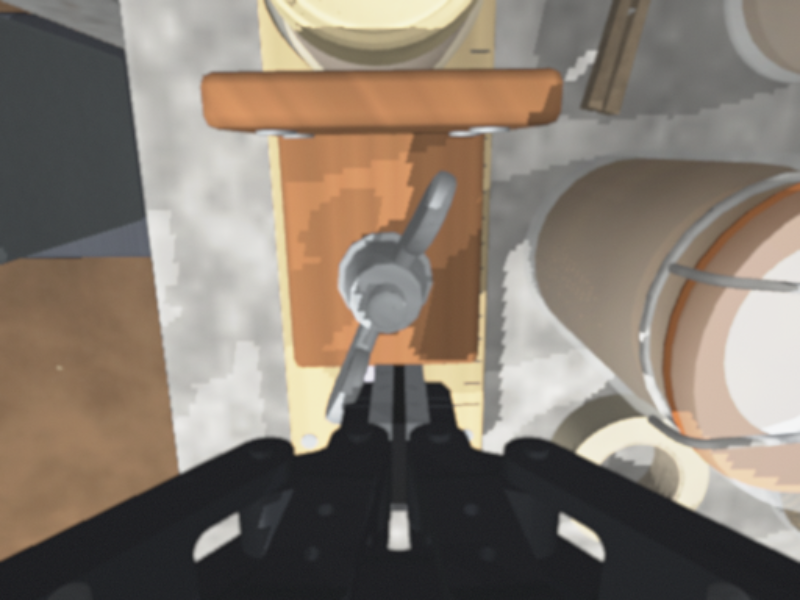

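Call:
play_rows(increments="0 0 0 0 8 0 0; 0 0 0 0 16 0 0; 0 -0.02 0 0 22 0 0; 0 -0.02 0 0 22 0 0")

```text
t: 23.72
tool_pos: [0.4907, -0.072, 0.0545]
ee_rot: [[-0.003, 1.0, 0.005], [-0.019, 0.005, -1.0], [-1.0, -0.003, 0.019]]
force: [-0.1, 0.4, -0.2]
width: 0.0
```

```bash
python3 - <<'E'
from h import *
s,d=snap("wrist","w23");cv2.imwrite("pics/w23z.png",cv2.resize(cv2.imread("pics/w23.png"),(800,600)));print(s["tool_pos"],s["force"],s["ee_rot"])
E
```

```text
[ 0.49068944 -0.07204037  0.05453385] [-0.12524609  0.35199078 -0.1862594 ] [[-0.00314923  0.99998033  0.00542434]
 [-0.01920045  0.0053629  -0.99980127]
 [-0.99981069 -0.00325276  0.01918318]]
```

View pics/w23z.png

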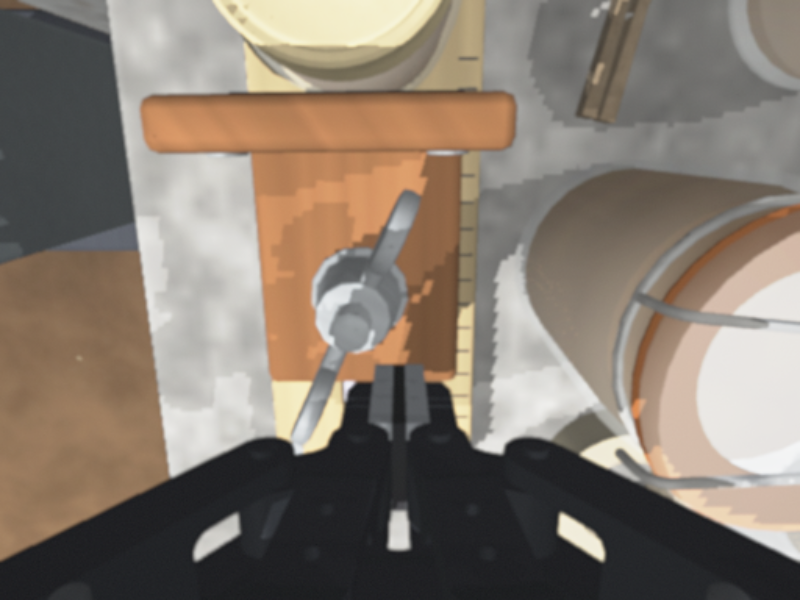

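```bash
python3 - <<'E'
from h import *
s=observe(); d=viewer.snapshot("wrist"); T=wristT(d,s)
o=pts(d,T,[("lo",300,438,.098),("up",411,197,.098),("stud",352,328,.098),("plate back",330,152,.126),("plL",142,140,.126),("plR",516,137,.126)])
v=o["up"]-o["lo"];print(np.degrees(np.arctan2(v[1],v[0])))
E
```

```text
lo [464.8 -76.   98. ]
up [493.1 -13.4  98. ]
stud [479.  -45.3  98. ]
plate back [478.3  -3.  126. ]
plL [445.8  -1.2 126. ]
plR [ 5.105e+02 -3.000e-01  1.260e+02]
65.69334379897602
```

Call:
play_rows(increments="0 0 0 -2 -4 2 0; 0 0.018 0 -2 -9 2 0; 0 0.018 0 -2 -14 2 0; 0 0.018 0 -2 -19 3 0; 0 0.018 0 -2 -19 3 0")

```text
t: 24.23
tool_pos: [0.4823, -0.0781, 0.0604]
ee_rot: [[0.03, 1.0, -0.0], [-0.007, 0.0, -1.0], [-1.0, 0.03, 0.007]]
force: [26.3, -0.2, -13.6]
width: 0.0002
```

Call:
play_rows(increments="0 0 0 0 -2 0 0; 0 0 0 0 -5 0 0; 0 0 0 0 -5 0 0; 0 0 0 0 -5 0 0")

```text
t: 24.57
tool_pos: [0.4813, -0.0794, 0.0618]
ee_rot: [[0.04, 0.999, -0.001], [-0.011, -0.0, -1.0], [-0.999, 0.04, 0.011]]
force: [34.7, -2.7, -17.4]
width: 0.0002
```

Call:
play_rows(increments="0 0 0 0 8 0 0; 0 0 0 0 18 0 0; 0 -0.01 0 0 26 0 0; 0 -0.01 0 -30 26 0 0; 0 -0.01 0 -60 26 0 0")

```text
t: 24.98
tool_pos: [0.4902, -0.0744, 0.1148]
ee_rot: [[-0.009, 1.0, 0.005], [-0.009, 0.005, -1.0], [-1.0, -0.009, 0.009]]
force: [1.2, 0.4, 0.1]
width: -0.0002
```

```bash
python3 - <<'E'
from h import *
s,d=snap("wrist","w24");cv2.imwrite("pics/w24z.png",cv2.resize(cv2.imread("pics/w24.png"),(800,600)));print(s["tool_pos"],s["force"])
E
```

```text
[ 0.49015167 -0.07443256  0.11476938] [1.19547285 0.35931764 0.12110979]
```

View pics/w24z.png

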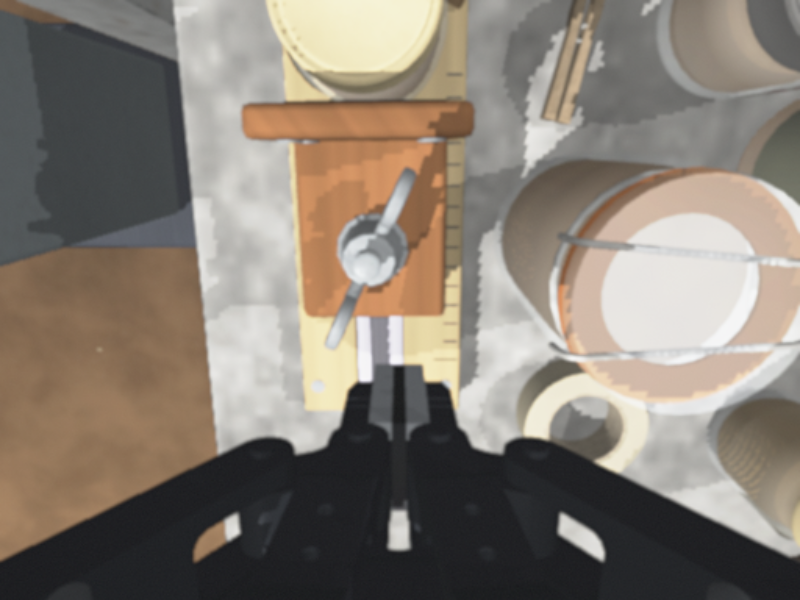

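Call:
play_rows(increments="0 0 0 -35 0 0 0; 0 0 0 -75 0 -10 0; 0 0 0 -110 -4 -25 0; 0 0 0 -135 -8 -42 0; 0 0 0 -135 -8 -42 0")

```text
t: 25.45
tool_pos: [0.4867, -0.0305, 0.2583]
ee_rot: [[0.01, 1.0, 0.007], [-0.014, 0.007, -1.0], [-1.0, 0.009, 0.014]]
force: [0.8, 0.0, 0.5]
width: -0.0001
```

Call:
play_rows(increments="0 0 0 0 0 0 0; 0 0 0 0 0 0 0; 0 0 0 0 0 0 0")

```text
t: 25.7
tool_pos: [0.4837, -0.032, 0.2492]
ee_rot: [[-0.005, 1.0, 0.004], [-0.011, 0.004, -1.0], [-1.0, -0.005, 0.011]]
force: [-0.1, -0.3, -0.8]
width: -0.0
```

```bash
python3 - <<'E'
from h import *
s,d=snap("wrist","w25");cv2.imwrite("pics/w25z.png",cv2.resize(cv2.imread("pics/w25.png"),(800,600)));print(s["tool_pos"],s["force"],s["ee_rot"])
E
```

```text
[ 0.48366531 -0.03199598  0.24923178] [-0.05178314 -0.30295765 -0.80505162] [[-0.00477869  0.99997914  0.00434474]
 [-0.01105174  0.00429171 -0.99992972]
 [-0.99992751 -0.00482637  0.011031  ]]
```

View pics/w25z.png

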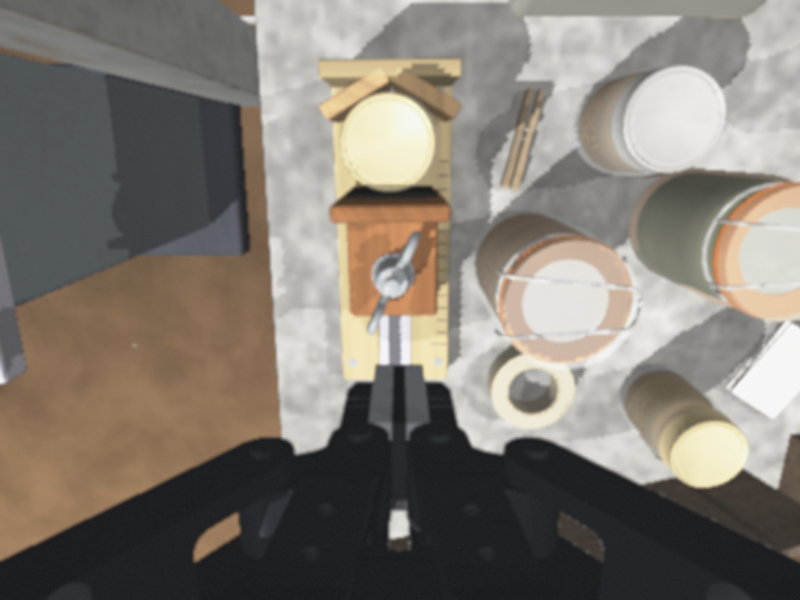

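```bash
python3 - <<'E'
from h import *
s=observe(); d=viewer.snapshot("wrist"); T=wristT(d,s)
o=pts(d,T,[("lid L",341,142,.108),("lid R",435,142,.108),("lid top",388,93,.11),("lid bot",388,192,.11),("block L",320,65,.078),("block R",461,65,.078),("VL",323,106,.078),("VR",461,105,.078),("plate L",331,217,.126),("plate R",450,215,.126),("plate back",392,221,.126),("hub",393,278,.1),("lo",373,330,.098),("up",418,236,.098)])
v=o["up"]-o["lo"];print(np.degrees(np.arctan2(v[1],v[0])))
a=cv2.imread("pics/w25.png"); cv2.imwrite("pics/w25c.png",cv2.resize(a[30:230,190:310],None,fx=3,fy=3,interpolation=cv2.INTER_CUBIC))
s,d=snap("scene","s25");cv2.imwrite("pics/s25z.png",cv2.resize(cv2.imread("pics/s25.png")[120:230,270:370],None,fx=5.4,fy=5.4,interpolation=cv2.INTER_CUBIC))
E
```

```text
lid L [451.5  38.7 108. ]
lid R [503.5  39.  108. ]
lid top [477.6  64.1 110. ]
lid bot [477.6  11.9 110. ]
block L [437.1  81.9  78. ]
block R [519.4  82.3  78. ]
VL [438.1  59.4  78. ]
VR [520.3  60.3  78. ]
plate L [ 4.471e+02 -3.000e-01  1.260e+02]
plate R [511.4   1.2 126. ]
plate back [480.1  -2.2 126. ]
hub [480.4 -40.3 100. ]
lo [467.9 -74.5  98. ]
up [495.2 -14.9  98. ]
65.33610811545651
```

View pics/w25c.png

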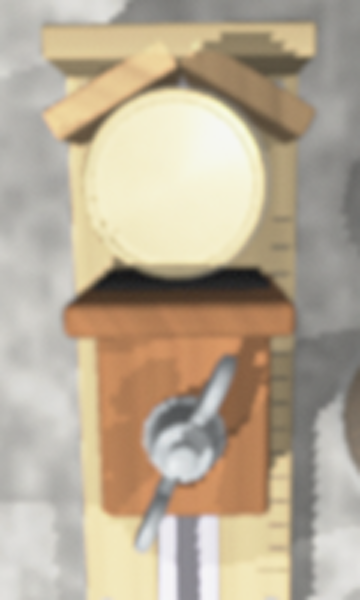

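View pics/s25z.png

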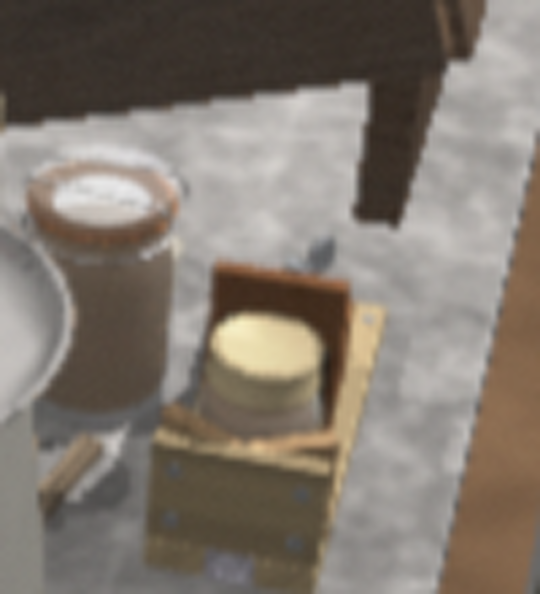

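```bash
python3 - <<'E'
from h import *
plan2((.479,-.022,.081),Rt)
E
```

```text
pos [484.2 -32.2 249.8] rotvec [0.004  0.0112 0.0038] shift [168.7  -4.5 -12.2] j6 [-15. -10. 113.  -1.  77. -15.]
```

Call:
play_rows(increments="0 0 0 30 -3 -4 0; 0 0 0 65 -4 -4 0; 0 0 0 100 -4 -4 0; 0 0.005 0 130 -4 -7 0; 0 0.011 0 150 -4 -9 0")

```text
t: 26.27
tool_pos: [0.4782, -0.0243, 0.0972]
ee_rot: [[-0.007, 1.0, 0.004], [0.001, 0.004, -1.0], [-1.0, -0.007, -0.001]]
force: [-0.6, 0.2, -0.5]
width: -0.0002
```

```bash
python3 - <<'E'
from h import *
plan2((.479,-.018,.079),Rt)
E
```

```text
pos [478.2 -24.3  97.2] rotvec [ 0.004  -0.0009  0.0067] shift [18.2  1.  -6.3] j6 [-15.  -2. 122.  -0.  60. -15.]
```

Call:
play_rows(increments="0 0 0 10 1 0 0; 0 0 0 18 1 0 0; 0 0 0 19 1 -3 0; 0 0 0 19 1 -6 0; 0 0 0 19 1 -6 0")

```text
t: 26.68
tool_pos: [0.483, -0.0187, 0.0841]
ee_rot: [[0.002, 1.0, 0.005], [-0.002, 0.005, -1.0], [-1.0, 0.002, 0.002]]
force: [0.1, 0.7, 0.9]
width: -0.0003
```

Call:
play_rows(increments="0 0 0 0 0 -1 0; 0 0 0 0 0 -2 0; 0 0 0 0 0 -2 0")

```text
t: 26.93
tool_pos: [0.4824, -0.0168, 0.0835]
ee_rot: [[0.001, 1.0, 0.005], [-0.002, 0.005, -1.0], [-1.0, 0.001, 0.002]]
force: [-1.0, -0.6, 0.4]
width: 0.0
```

Call:
play_rows(increments="0 0 0 0 0 -1 0; 0 0 0 0 0 -2 0; 0 0 0 0 0 -2 0")

```text
t: 27.18
tool_pos: [0.4818, -0.0147, 0.0827]
ee_rot: [[-0.0, 1.0, 0.005], [-0.001, 0.005, -1.0], [-1.0, -0.0, 0.001]]
force: [0.2, -0.1, -0.4]
width: 0.0004
```

Call:
play_rows(increments="0 0 0 0 0 -1 0; 0 0 0 0 0 -2 0; 0 0 0 0 0 -2 0")

```text
t: 27.43
tool_pos: [0.4819, -0.0145, 0.0827]
ee_rot: [[-0.001, 1.0, 0.006], [-0.005, 0.006, -1.0], [-1.0, -0.001, 0.005]]
force: [-0.5, -6.7, -0.6]
width: -0.0
```

Call:
play_rows(increments="0 0 0 0 0 -1 0; 0 0 0 0 0 -2 0; 0 0 0 0 0 -2 0")

```text
t: 27.68
tool_pos: [0.4819, -0.0145, 0.0827]
ee_rot: [[-0.001, 1.0, 0.007], [-0.01, 0.007, -1.0], [-1.0, -0.001, 0.01]]
force: [-1.3, -12.7, -1.4]
width: 0.0004
```

Call:
play_rows(increments="0 0 0 0 0 12 0; 0 0 0 -25 0 16 0; 0 0 0 -65 0 20 0; 0 0 0 -105 0 24 0; 0 0 0 -145 0 30 0")

```text
t: 28.1
tool_pos: [0.4814, -0.0405, 0.2287]
ee_rot: [[-0.002, 1.0, 0.005], [0.001, 0.005, -1.0], [-1.0, -0.002, -0.001]]
force: [1.3, 0.4, -0.4]
width: 0.0001
```

Call:
play_rows(increments="0 0 0 -30 0 40 0; 0 0 0 -40 0 70 0; 0 0 0 -40 0 90 0; 0 0 0 -40 0 90 0; 0 0 0 -40 0 90 0")

```text
t: 28.52
tool_pos: [0.4822, -0.1312, 0.2674]
ee_rot: [[-0.001, 1.0, 0.002], [0.001, 0.002, -1.0], [-1.0, -0.001, -0.001]]
force: [0.1, -0.0, 0.1]
width: -0.0001
```

```bash
python3 - <<'E'
from h import *
s,d=snap("wrist","w26");cv2.imwrite("pics/w26z.png",cv2.resize(cv2.imread("pics/w26.png"),(800,600)));print(s["tool_pos"],s["force"],s["qd"].round(2),s["t"])
E
```

```text
[ 0.48221562 -0.13117738  0.26744101] [ 0.06415619 -0.02602602  0.06662443] [ 2.06 -0.09  1.54  0.14  0.14  0.27] 28.5167
```

View pics/w26z.png

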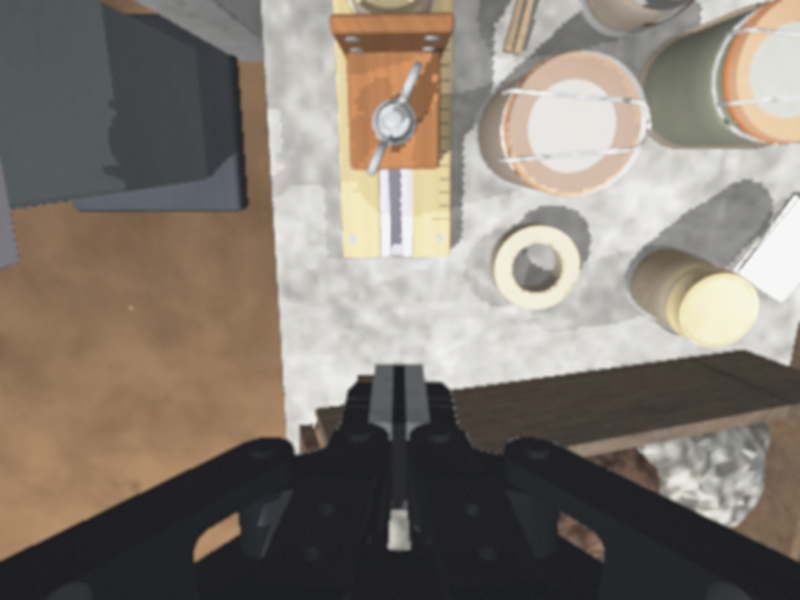

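The gripper is clear of everything. The wing, with its ends at about (372,170) and (417,65), is still at the tightened angle, and nothing around the jig has moved. I'm handing the job in.

```bash
python3 -c "
from bench import manip; print(manip.finish_job())"
```

```text
the job is handed in; nothing more can be done
None
```

The jar is seated in the V, the stop is snug against it, and the wing nut is tight. I handed the job in at about 28.5 s of the 61 s allowed, with the gripper clear of everything. No verdict came back.

**Stop and jar:**
- My first push jammed with the jar about 4 mm off-centre, touching only one side of the V.
- I nudged the jar sideways with the fingertip, then pushed the stop again. It went 2 mm further and met firm resistance at about 18 N.
- The last picture of the jar shows it upright, within about 1 mm of the V's centre line.

**Wing nut:**
- I ran it down clockwise with one short stroke, two half-turn strokes and a final short stroke with a repeat push, about 465° in all.
- On the final stroke the resistance jumped from about 3 N to 36 N, and pushing again at 35 N did not turn it.
- I judged it tight from that resistance; the nut's own angle was not readable. The total turn fits full tightness only if the nut started almost fully loose.

**Last check:** I pressed on the back of the stop again. Contact was at the same place within 0.2 mm, and it did not move under 12.7 N, so it is clamped.

**Disagreements and slips:**
- The real fingertips sit about 32 mm behind the stated TCP. My first attempt at the stop passed over the top of the plate without touching it, and I corrected for this afterwards.
- During the first attempt to nudge the jar, the gripper's linkage pressed the edge of the stop's plate with about 10 N. It then also rested on the jar's lid with about 4–5 N while I was centring the jar.
- Camera readings of the stop's position varied by about 2 mm, so I relied on the contact check.

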